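# Change over the engraver's vise and tidy the bench

### The arm

A 6-joint arm with a two-finger parallel gripper is mounted at the origin on the work surface. World frame = base frame: x ahead of the robot, y to its left, z up, the work surface at z = 0. Lengths are in m, angles in rad, forces in N, time in s.
With the tool pointing down it reaches from about 0.275 to 0.85 m from the base axis. Payload 19 kg.
Tool frame: the origin (TCP) lies midway between the tips of the shut fingers; the grasp point (between the pads) lies r.tcp_to_grasp behind it (r.tcp_to_grasp is the distance from the TCP to the grasp point, in m); z points along the fingers, y is the line along which they close (so a half turn about z gives the same grasp; the last joint's range is limited). The gripper opens to 85 mm and grips with 20 to 120 N. Pads are 22 mm wide; open, the fingers measure 114 mm over their backs; the gripper's body (76 mm by 85 mm) begins 54 mm behind the grasp point. The pads swing forward as they close: fully open they stand 13 mm farther back than shut.
Start: joints at [1.108, 0.15, 1.437, -0, 1.554, -0.134], TCP at [0.186, 0.544, 0.231] pointing down, gripper open.
Joint ranges: [-2.8, 2.8], [-0.68, 2.1], [0.12, 2.68], [-1.39, 4.53], [0.16, 2.79], [-2.81, 2.81]. Speed limits (rad/s): [1.89, 1.89, 2.22, 3.01, 3.01, 3.01].

### API

Orientations are given as a rotation vector (axis times angle).
In Python, from plant import r, optics, models gives the robot as it stands.
- The arm moves only by the tool send_rows, never from a script. Its argument "increments" is a list that holds one entry, the list of rows, each a list of 7 numbers: the turn, a rotation vector about the tool's x, y, z each as a share of 0.1 rad, from -1 to 1, then the shift along the tool's x, y, z each as a share of 2.5 cm, from -1 to 1, then the opening, from -1 (shut) to 1 (fully open). In form: [[[rx, ry, rz, dx, dy, dz, jaw], ...]]. A call has 1 to 5 rows; each row shifts and turns the commanded pose from where the row before left it, along the tool's axes as they then stand; what a row does not reach is not made up. A row lasts 1/8 s, in which the tool goes at most 62.5 mm and 10.7 degrees, less where a joint would pass 70% of its speed; a pose out of reach is approached as far as the arm can. A call with a number of a shift or a turn outside -1 to 1 is refused whole. A call with a gripper value outside its range is refused whole. The fingers move at their own pace and stop on an object; "newtons" is the grip in N (left out, the last holds). Time passes only in rows, so rows that do not move let the fingers close. It gives the time, the measured TCP pose, the force, the opening and the grip force at its end, in the units of the state.
- r.sense(): the state, without advancing time (a new reading comes with each control period).
- optics.grab_frame(name): name is "scene" or "top"; returns the picture (420x560x3 uint8, blue, green, red); there is no depth.
- optics.camera_info(name): a dict with "intrinsics" (3x3 intrinsics, pixels), "k1" (the pictures are not rectified: a ray, as slopes to the right and down, at radius r is drawn at 1 + k1 r^2 times it, then the intrinsics apply), "rvec" (rotation vector, rad) and "tvec" (3), from world to camera coordinates, as OpenCV has them. Camera axes: x right, y down, z forward; pixel columns grow to the right and rows downward; lengths in m; the calibration is good to about 2 mm. A picture is of the moment at which its call begins. camera_info takes no time and is no camera call.
- r.hand_in(): hands the job in; it is judged then, once.
Trained networks look in the newest picture that a camera, given by its name, has taken for a name from the list of things; names that differ only in an ending like _2 or _b are one class to them, and where a whole thing is asked for, a point or a joint stands for the part that bears it (a point fixed in the world has none). Each returns a list of dicts, best first, with "p" (0 to 1); they miss things now and then, are a little off and sometimes report something else, mostly with a low value. They report only what shows in the picture. A call takes as long as a camera call. They do not tell look-alikes from the thing itself.
- models.search_frame(camera, query): "at" ([x, y, z] in m, in world coordinates, good to about 4 mm: the middle of the surface that is visible of it).
The state is a dict: "time_s": time; "joint_pos": joint angles; "qd": joint speeds; "joint_torque": joint torques, N m; "ee_pos": TCP position; "orientation": TCP orientation; "force": force on the tool from outside, world axes, zero at the start; "moment": the same for the moment, N m; "finger_gap": finger opening in m; "grasp_force": force on a finger pad.
Only numpy, scipy, OpenCV 4.12 (cv2) and the standard library are available. Lean on these libraries where they do the work, as an engineer would, in place of code of your own. Each camera call takes 0.05 s, during which the arm holds its last target. There are 200 camera calls.

### The job

Change the engraving bench over to the next order: take the finished plaque off the vise, then turn the vise head back until its pointer reads zero, then lay the bare blank across the middle of the two jaws, square to them. Every finished plaque on the bench goes on the sloping display stand, engraved face up, long side up the slope, side by side with its lower edge against the lip. Put the wooden-handled gravers in the wooden tray and the steel punches in the metal tray, without disturbing the bottle, hammer, mug or spool.

Things in the scene. Friction and masses are not known exactly. Their poses are not given: they have to be found in the camera images.
- vise: Engraver's ball vise, fixed: dark steel ball in a rubber ring, 134 mm across, 113 mm high to the jaw tops. Origin: on the table, on the vertical axis of the turning head. Its graduated aluminium collar (top at 66 mm, radius 67 mm) carries a long wide zero mark on the vise's own -x side.
- vise_head (a joint): Turning head of the vise (rad, positive anticlockwise from above, range -1.6 to 1.6; left at 0.5 to 1.2 at the start). Reads 0 when the brass pointer on the head's -x side stands at the collar's zero mark. Stiff (about 0.12 N m) and stays where it is left; no clicks.
- jaw_top (a point): Point on the head's axis level with the jaw tops, 113 mm above the table; turns with the head. Two parallel steel jaws run along its x: each 64 mm long (x), 13 mm thick (y), 30 mm high, 24 mm gap between, 50 mm over their outer faces (grip these to turn the head). They stand on a drum of 84 mm diameter whose top is 30 mm below this point. z up.
- blank: Next order's blank: bare grey metal plate 110 x 42 x 10 mm, same on both faces, lying on the table. Origin: centre of the underside; x along the 110 mm side, y along the 42 mm side.
- plaque_1: Finished plaque: grey metal plate 80 x 56 x 10 mm with a dark engraved frame and rosette on its upper face. Origin: centre of the underside (blank side); x along the 80 mm side, y along the 56 mm side, z out of the engraved face. Starts loose on top of the vise's jaws.
- plaque_2: Finished plaque: grey metal plate 80 x 56 x 10 mm with a dark engraved frame and rosette on its upper face. Origin: centre of the underside (blank side); x along the 80 mm side, y along the 56 mm side, z out of the engraved face. Starts on the table. May be absent (None).
- plaque_3: Finished plaque: grey metal plate 80 x 56 x 10 mm with a dark engraved frame and rosette on its upper face. Origin: centre of the underside (blank side); x along the 80 mm side, y along the 56 mm side, z out of the engraved face. Starts on the table. May be absent (None).
- stand_board: Sloping board of the wooden stand (fixed), 290 mm wide, 115 mm up the slope, 30 deg from level, low edge towards the robot. Origin: on its face at mid-width, 1 mm above the lip, 58 mm over the table; x up the slope, y along the lip (to the left), z out of the face. Lip 11 mm high, x -1 to -11 mm. A plaque against the lip has its origin at x = 39 mm, z = 0. Three fit side by side, 90 mm apart.
- wood_tray: Open light-wood tray, fixed: 120 (x) x 170 (y) x 45 mm high, walls and floor 6 mm. Origin: centre of its underside, on the table.
- metal_tray: Open sheet-steel tray, fixed: 120 (x) x 170 (y) x 45 mm high, walls and floor 3 mm. Origin: centre of its underside, on the table.
- graver_1: Graver: wooden bulb handle 30 mm thick with a flat underside, brass ferrule, thin square steel blade; 119 mm long, lying flat. Origin: under the thick part of the handle, on its underside; the handle reaches from 30 mm at -x to 22 mm at +x, the blade tip 89 mm to +x. Grip the handle across y at the origin (28 mm wide, 26 mm high). May be absent (None).
- graver_2: Graver: wooden bulb handle 30 mm thick with a flat underside, brass ferrule, thin square steel blade; 119 mm long, lying flat. Origin: under the thick part of the handle, on its underside; the handle reaches from 30 mm at -x to 22 mm at +x, the blade tip 89 mm to +x. Grip the handle across y at the origin (28 mm wide, 26 mm high). May be absent (None).
- graver_3: Graver: wooden bulb handle 30 mm thick with a flat underside, brass ferrule, thin square steel blade; 119 mm long, lying flat. Origin: under the thick part of the handle, on its underside; the handle reaches from 30 mm at -x to 22 mm at +x, the blade tip 89 mm to +x. Grip the handle across y at the origin (28 mm wide, 26 mm high). May be absent (None).
- punch_1: Chasing punch: plain square steel bar 13 x 13 mm, 110 mm long, narrower at its nose (+x). Origin: middle of the length, on the underside; x along the bar. May be absent (None).
- punch_2: Chasing punch: plain square steel bar 13 x 13 mm, 110 mm long, narrower at its nose (+x). Origin: middle of the length, on the underside; x along the bar. May be absent (None).
- oil_bottle: Bystander: amber bottle, 42 mm diameter, 100 mm high, beyond the vise. Origin: centre of its underside.
- hammer: Bystander: hammer, 220 mm long, lying at the far left. Origin: middle of its underside.
- mug: Bystander: white mug, 76 mm wide, 85 mm high, beyond the vise at the far edge. Origin: centre of its underside.
- cord_spool: Bystander: wooden spool, 44 mm diameter, 40 mm high, beyond the vise on the right. Origin: centre of its underside.
Things that resemble listed ones, but are neither listed nor needed, are in the scene too. Leave any pink look-alike of the blank alone. What is shaped like the plaque_1 but blue is not meant.

How it is judged:
On the way, in this order (a step that is already met when the one before it is completed fails the run):
1. the finished plaque is taken off the vise (horizontal distance between plaque_1 and jaw_top above 0.09 m), for 0.2 s.
2. the vise head is turned until its pointer reads zero (within 0.07 rad) (value of joint vise_head between -0.07 and 0.07 rad), for 0.3 s.
3. the blank lies across the jaws (all of step 2 and x of blank in the frame of jaw_top between -0.009 and 0.009 m and y of blank in the frame of jaw_top between -0.012 and 0.012 m and (z of blank in the frame of jaw_top between -0.004 and 0.004 m or z of blank in the frame of jaw_top between 0.006 and 0.014 m) and angle between the x axis of blank and the y axis of jaw_top, either way round below 0.14 rad and angle between the z axis of blank and the z axis of jaw_top, either way round below 0.08 rad and linear speed of blank below 0.02 m/s and contact force between blank and the fingers below 0.2 N), for 0.3 s.
At the end, for the whole second after the job is handed in: Head at zero (0.07 rad); blank flat across the jaws, square (0.14 rad), centred within 9 mm along and 12 mm across; each plaque flat on the board, face up, long side up the slope (0.2 rad), lower edge within 8 mm of the lip; gravers in the wooden tray, punches in the metal one; all at rest (all of step 2 and x of blank in the frame of jaw_top between -0.009 and 0.009 m and y of blank in the frame of jaw_top between -0.012 and 0.012 m and (z of blank in the frame of jaw_top between -0.004 and 0.004 m or z of blank in the frame of jaw_top between 0.006 and 0.014 m) and angle between the x axis of blank and the y axis of jaw_top, either way round below 0.14 rad and angle between the z axis of blank and the z axis of jaw_top, either way round below 0.08 rad and linear speed of each of blank, plaque_1, plaque_2, plaque_3 below 0.02 m/s and x of plaque_1 in the frame of stand_board between 0.033 and 0.048 m and y of plaque_1 in the frame of stand_board between -0.119 and 0.119 m and z of plaque_1 in the frame of stand_board between -0.004 and 0.005 m and angle between the z axis of each of plaque_1, plaque_2, plaque_3 and the z axis of stand_board, either way round below 0.12 rad and angle between the x axis of each of plaque_1, plaque_2, plaque_3 and the x axis of stand_board, either way round below 0.2 rad and angle between each of plaque_1, plaque_2, plaque_3's own z axis and vertical below 0.8 rad and x of plaque_2 in the frame of stand_board between 0.033 and 0.048 m and y of plaque_2 in the frame of stand_board between -0.119 and 0.119 m and z of plaque_2 in the frame of stand_board between -0.004 and 0.005 m and x of plaque_3 in the frame of stand_board between 0.033 and 0.048 m and y of plaque_3 in the frame of stand_board between -0.119 and 0.119 m and z of plaque_3 in the frame of stand_board between -0.004 and 0.005 m and x of graver_1 in the frame of wood_tray between -0.06 and 0.06 m and y of graver_1 in the frame of wood_tray between -0.085 and 0.085 m and z of graver_1 in the frame of wood_tray between -0.002 and 0.06 m and linear speed of each of graver_1, graver_2, graver_3, punch_1, punch_2 below 0.03 m/s and x of graver_2 in the frame of wood_tray between -0.06 and 0.06 m and y of graver_2 in the frame of wood_tray between -0.085 and 0.085 m and z of graver_2 in the frame of wood_tray between -0.002 and 0.06 m and x of graver_3 in the frame of wood_tray between -0.06 and 0.06 m and y of graver_3 in the frame of wood_tray between -0.085 and 0.085 m and z of graver_3 in the frame of wood_tray between -0.002 and 0.06 m and x of punch_1 in the frame of metal_tray between -0.06 and 0.06 m and y of punch_1 in the frame of metal_tray between -0.085 and 0.085 m and z of punch_1 in the frame of metal_tray between -0.002 and 0.06 m and x of punch_2 in the frame of metal_tray between -0.06 and 0.06 m and y of punch_2 in the frame of metal_tray between -0.085 and 0.085 m and z of punch_2 in the frame of metal_tray between -0.002 and 0.06 m); the robot touches nothing.
It fails at once if oil bottle pushed more than 30 mm (distance of oil_bottle from where it was at the start of the episode above 0.03 m).
It fails at once if hammer pushed more than 30 mm (distance of hammer from where it was at the start of the episode above 0.03 m).
It fails at once if mug pushed more than 30 mm (distance of mug from where it was at the start of the episode above 0.03 m).
It fails at once if cord spool pushed more than 30 mm (distance of cord_spool from where it was at the start of the episode above 0.03 m).
Of plaque_2, plaque_3, graver_1, graver_2, graver_3, punch_1, punch_2 only 4 to 5 are there at a start; the rules pass over those that are not, and their reading is None.
At some moment in a run one of graver_1, graver_2, graver_3, punch_1, punch_2 may be knocked a few centimetres aside while the robot is not near it.
Once in a run the grip may slacken for a moment while it holds something.
It also fails if it takes over 210 s, if anything falls off the work surface, if the arm or the gripper's body presses on something with over 40 N, if the wrist force passes 120 N, or if a joint passes its speed limit or range.

## Working session

There is one attempt and no reset: what is moved stays moved. The work goes in short steps, Python scripts to look and compute and a tool call to move; the robot and the scene stay as the last step left them, time stands still between calls to the robot, and variables do not carry over. Pictures are saved under pics/ and viewed, at most 14 in all, crops included, and the job is handed in when it is done.

Besides the shell and the picture viewer there is one more tool, called after "Call:" as name([rows], argument=value, ...), one row to a line, values as JSON. send_rows: Moves the arm, as the interface text tells. Its arguments: {"type":"object","properties":{"increments":{"type":"array","items":{"type":"array","items":{"type":"array","items":{"type":"number"}}}},"newtons":{"type":"number"}},"required":["increments"]}

```bash
ls; mkdir -p pics; cat > h.py <<'E'
import numpy as np,cv2
from plant import r,optics,models
E
python3 - <<'E'
from h import *
for n in ("scene","top"):
    cv2.imwrite(f"pics/{n}0.png",cv2.resize(optics.grab_frame(n),(800,600),interpolation=cv2.INTER_CUBIC))
    i=optics.camera_info(n); print(n,i)
    for q in "vise vise_head jaw_top blank plaque_1 stand_board wood_tray metal_tray graver_1 punch_1".split():
        print(q,[(round(d['p'],2),np.round(d['at'],3).tolist()) for d in models.search_frame(n,q)])
print(r.sense(),r.tcp_to_grasp)
E
```

```text
pics
scene {'intrinsics': array([[418.43513526,   0.        , 284.45061804],
       [  0.        , 418.43513526, 213.94210963],
       [  0.        ,   0.        ,   1.        ]]), 'k1': 0.04457670941501083, 'rvec': array([ 2.38873919,  0.59423976, -0.22376509]), 'tvec': array([-0.52893049, -0.11959888,  1.16353729])}
vise [(0.57, [0.686, -0.022, 0.066])]
vise_head [(0.62, [0.68, -0.018, 0.089])]
jaw_top [(0.75, [0.683, -0.015, 0.086])]
blank [(0.62, [0.34, 0.071, 0.012]), (0.57, [0.494, 0.067, 0.008])]
plaque_1 [(0.64, [0.375, -0.316, 0.01]), (0.59, [0.761, -0.286, 0.008]), (0.56, [0.665, 0.004, 0.12])]
stand_board [(0.56, [0.554, -0.358, 0.084]), (0.54, [0.375, -0.316, 0.007])]
wood_tray [(0.85, [0.61, 0.215, 0.004])]
metal_tray [(0.67, [0.526, 0.408, 0.01]), (0.4, [0.688, -0.024, 0.066])]
graver_1 [(0.67, [0.373, 0.31, 0.016]), (0.64, [0.418, 0.237, 0.016]), (0.49, [0.748, -0.162, 0.042])]
punch_1 [(0.67, [0.502, -0.034, 0.015])]
top {'intrinsics': array([[418.38820775,   0.        , 278.34283608],
       [  0.        , 418.38820775, 209.03257501],
       [  0.        ,   0.      
[... 850 characters left out ...]
': 1.1, 'joint_pos': array([ 1.10798515e+00,  1.50485100e-01,  1.43740688e+00,  1.38071050e-06,
        1.55381144e+00, -1.34009565e-01]), 'qd': array([-1.03192447e-03,  3.54866539e-04, -2.54279775e-04, -2.16968817e-05,
       -1.21958803e-03, -5.42803350e-04]), 'joint_torque': array([-2.44161718e-03, -7.12806988e+01, -5.71042085e+01, -4.24371419e-04,
        1.92607797e-03,  1.47870985e-06]), 'ee_pos': array([0.18567928, 0.54415524, 0.23127163]), 'orientation': array([-5.14151460e-01, -3.09919986e+00,  1.65650948e-04]), 'force': array([0.11056927, 0.14183843, 0.64601075]), 'moment': array([-0.04267635, -0.00255282, -0.02672347]), 'grasp_force': 0.0, 'finger_gap': 0.08517441513636952} 0.0187
```

View pics/scene0.png

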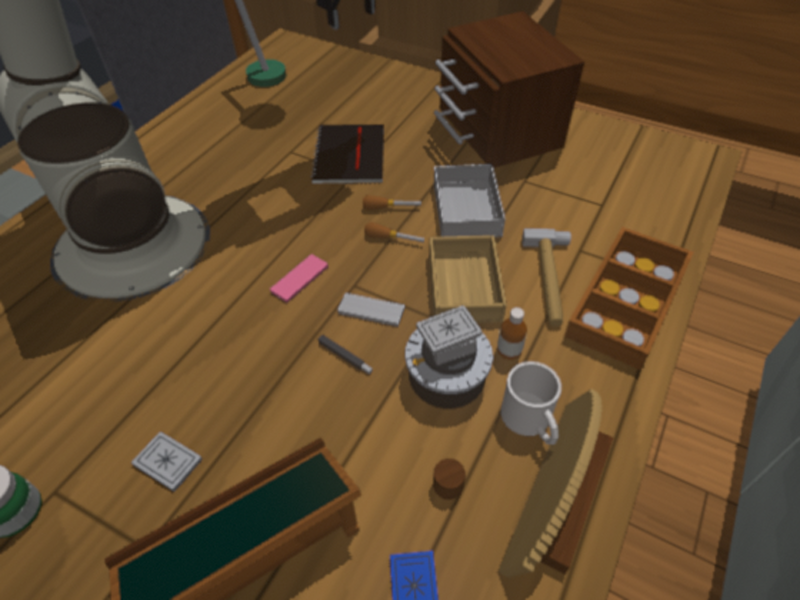

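View pics/top0.png

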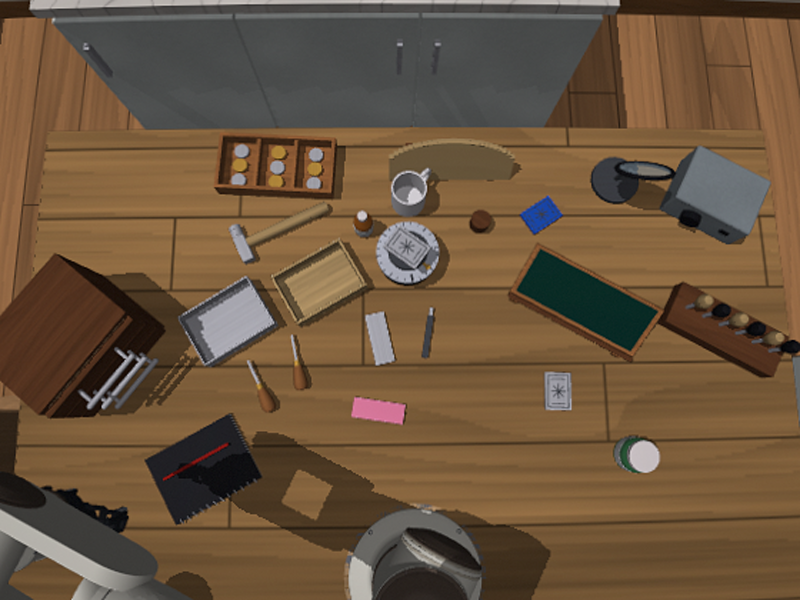

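```bash
cat > h.py <<'E'
import numpy as np,cv2
from plant import r,optics,models
def proj(n,P):
    i=optics.camera_info(n)
    return cv2.projectPoints(np.asarray(P,float).reshape(-1,3),i["rvec"],i["tvec"],i["intrinsics"],np.array([i["k1"],0,0,0]))[0].reshape(-1,2)
def ortho(n,img,c,h,S=.2,N=200):
    # image up=+x, left=+y
    g=(np.arange(N)+.5)/N*S-S/2
    Y,X=np.meshgrid(c[1]-g,c[0]-g); Y=Y.copy()
    X,Y=np.meshgrid(c[0]-g,c[1]-g,indexing='ij')
    p=proj(n,np.stack([X,Y,np.full_like(X,h)],-1)).reshape(N,N,2).astype(np.float32)
    return cv2.remap(img,p[...,0],p[...,1],cv2.INTER_CUBIC)
def towc(px,c,S=.2,N=200): return np.array([c[0]+S/2-(px[1]+.5)*S/N, c[1]+S/2-(px[0]+.5)*S/N])
def rect(o,c,sat=70,vmin=0,S=.2,N=200,mask=None):
    hsv=cv2.cvtColor(o,cv2.COLOR_BGR2HSV)
    m=((hsv[...,1]<sat)&(hsv[...,2]>vmin)).astype(np.uint8) if mask is None else mask.astype(np.uint8)
    cs=cv2.findContours(m,cv2.RETR_EXTERNAL,cv2.CHAIN_APPROX_NONE)[0]
    cs=[k for k in cs if cv2.contourArea(k)>100]
    if not cs: return None
    k=min(cs,key=lambda k:np.hypot(*(np.array(cv2.minAreaRect(k)[0])-N/2)))
    b=cv2.minAreaRect(k); q=cv2.boxPoints(b); w=np.array([towc(x,c,S,N) for x in q])
    e1,e2=w[1]-w[0],w[2]-w[1]
    L=e1 if np.linalg.norm(e1)>np.linalg.norm(e2) else e2
    yaw=np.degrees(np.arctan2(L[1],L[0]))%180
    return q,w.mean(0),yaw,sorted([np.linalg.norm(e1),np.linalg.norm(e2)])
def line_tri(p1,p2):
    A=[];b=[]
    for n,p in (("top",p1),("scene",p2)):
        i=optics.camera_info(n);R=cv2.Rodrigues(i["rvec"])[0]
        u=cv2.undistortPoints(np.array(p,float).reshape(1,1,2),i["intrinsics"],np.array([i["k1"],0,0,0])).ravel()
        d=R.T@np.array([*u,1]);d/=np.linalg.norm(d);o=-R.T@i["tvec"].ravel()
        M=np.eye(3)-np.outer(d,d);A.append(M);b.append(M@o)
    A=np.vstack(A);return np.linalg.lstsq(A,np.concatenate(b),rcond=None)[0]
E
cat > m.py <<'E'
from h import *
T={"blank":((.49,.067),.010,70),"pink":((.337,.073),.01,0),"punch":((.497,-.033),.013,90),"pl2":((.374,-.31),.010,70),"pl1":((.664,.01),.123,70),
"gA":((.385,.314),.015,0),"gB":((.43,.242),.015,0),"collar":((.665,.01),.066,0),"wood":((.61,.207),.045,0),"metal":((.526,.405),.045,0),"stand":((.56,-.35),.085,0),"blue":((.763,-.29),.01,0)}
im={n:optics.grab_frame(n) for n in ("top","scene")}
rows=[]
for k,(c,h,s) in T.items():
    for n in im:
        o=ortho(n,im[n],c,h)
        if s:
            R=rect(o,c,s)
            if R:
                print(k,n,np.round(R[1],4),round(R[2],1),np.round(R[3],4))
                cv2.polylines(o,[R[0].astype(int)],True,(0,0,255),1)
        if n=="top": cv2.putText(o,k,(2,12),0,.4,(0,255,255),1); rows.append(o)
cv2.imwrite("pics/m.png",np.vstack([np.hstack(rows[i:i+4]) for i in (0,4,8)]))
Q={}
for n in im:
    b,g,rr=[im[n][...,j].astype(int) for j in range(3)]
    m=((g>rr+15)&(g>b-5)&(g<110)).astype(np.uint8)
    cs=cv2.findContours(m,cv2.RETR_EXTERNAL,cv2.CHAIN_APPROX_NONE)[0]
    k=max(cs,key=cv2.contourArea); q=cv2.approxPolyDP(cv2.convexHull(k),5,True).reshape(-1,2)
    print(n,cv2.contourArea(k),q.tolist())
E
python3 m.py
```

```text
blank top [0.4929 0.0715] 12.5 [0.0444 0.1132]
blank scene [0.4919 0.0673] 12.5 [0.0512 0.1138]
punch top [ 0.5047 -0.0331] 170.8 [0.0144 0.1115]
punch scene [ 0.5047 -0.0378] 170.9 [0.0163 0.1132]
pl2 top [ 0.3764 -0.3087] 178.0 [0.0591 0.0817]
pl2 scene [ 0.3756 -0.3121] 178.0 [0.0587 0.0852]
pl1 top [0.654  0.0135] 135.0 [0.1294 0.1294]
pl1 scene [ 0.6825 -0.015 ] 90.0 [0.128 0.149]
top 2921.5 [[378, 175], [459, 218], [441, 244], [362, 202]]
scene 4981.5 [[222, 326], [229, 350], [118, 419], [85, 419], [85, 397], [211, 325]]
```

View pics/m.png

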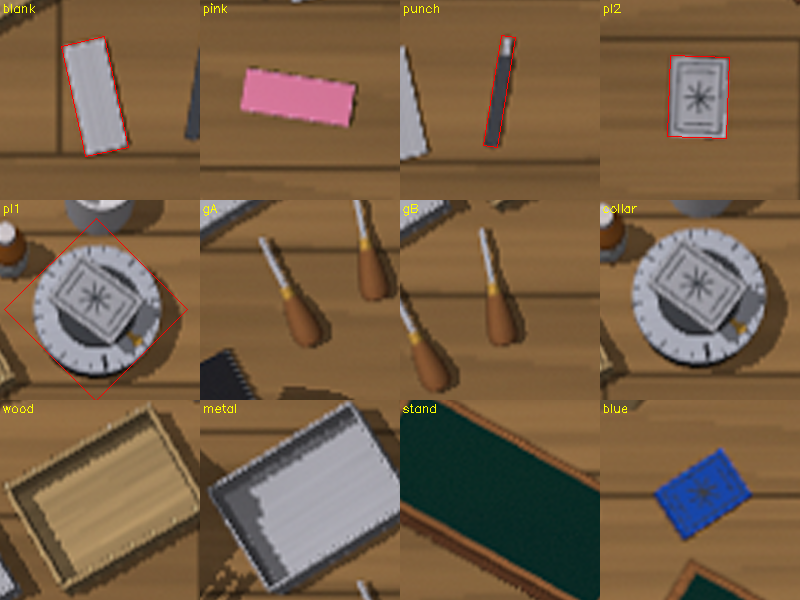

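```bash
cat >> h.py <<'E'
from scipy.optimize import minimize,least_squares
from scipy.ndimage import map_coordinates
_E={}
def emap(img,sig=1.0):
    f=cv2.GaussianBlur(img,(0,0),sig).astype(np.float32)
    gx=[cv2.Sobel(f[...,k],cv2.CV_32F,1,0) for k in range(3)];gy=[cv2.Sobel(f[...,k],cv2.CV_32F,0,1) for k in range(3)]
    return gx,gy
def escore(n,E,P,Pout):
    p=proj(n,P);q=proj(n,Pout);d=q-p;d/=np.linalg.norm(d,axis=1,keepdims=True)
    s=0
    for k in range(3):
        a=map_coordinates(E[0][k],[p[:,1],p[:,0]],order=1,mode='nearest');b=map_coordinates(E[1][k],[p[:,1],p[:,0]],order=1,mode='nearest')
        s=s+np.abs(a*d[:,0]+b*d[:,1])
    return np.minimum(s,300).mean()
def rectpts(L,W,x,y,yaw,h,m=40):
    t=np.linspace(-.95,.95,m)/2;o=np.ones(m)
    loc=np.vstack([np.c_[t*L,o*W/2],np.c_[t*L,-o*W/2],np.c_[o*L/2,t*W],np.c_[-o*L/2,t*W]])
    nrm=np.vstack([np.tile(v,(m,1)) for v in ([0,1],[0,-1],[1,0],[-1,0])])*.003
    c,s=np.cos(yaw),np.sin(yaw);R=np.array([[c,s],[-s,c]])
    f=lambda a:np.c_[a@R+[x,y],np.full(4*m,h)]
    return f(loc),f(loc+nrm)
def fitrect(ims,L,W,h,x0,names=("top","scene")):
    Es={n:emap(ims[n]) for n in names}
    def c(v): 
        P=rectpts(L,W,*v,h);return -sum(escore(n,Es[n],*P) for n in names)
    best=None
    for dx in (-.006,0,.006):
        for dy in (-.006,0,.006):
            s=minimize(c,[x0[0]+dx,x0[1]+dy,x0[2]],method='Nelder-Mead',options=dict(initial_simplex=np.array([[x0[0]+dx,x0[1]+dy,x0[2]]]+[[x0[0]+dx+a,x0[1]+dy+b,x0[2]+e] for a,b,e in((.006,0,0),(0,.006,0),(0,0,.08))])))
            if best is None or s.fun<best.fun: best=s
    return best.x,best.fun
E
cat > m2.py <<'E'
from h import *
im={n:optics.grab_frame(n) for n in ("top","scene")}
D=np.radians
for k,L,W,h,x in (("blank",.11,.042,.01,(.492,.069,D(12.5))),("pl2",.08,.056,.01,(.376,-.31,D(-2))),("pl1",.08,.056,.123,(.667,.012,D(61))),("wood",.12,.17,.045,(.61,.207,D(30))),("metal",.12,.17,.045,(.526,.405,D(30)))):
    for nm in (("top",),("scene",),("top","scene")):
        v,s=fitrect(im,L,W,h,x,nm); print(k,nm,np.round(v[:2],4),round(np.degrees(v[2]),1),round(s))
# collar circle
Es={n:emap(im[n]) for n in im}
a=np.linspace(0,2*np.pi,120)
for nm in (("top",),("scene",),("top","scene")):
    def c(v):
        P=np.c_[v[0]+.067*np.cos(a),v[1]+.067*np.sin(a),0*a+.066];Q=np.c_[v[0]+.07*np.cos(a),v[1]+.07*np.sin(a),0*a+.066]
        return -sum(escore(n,Es[n],P,Q) for n in nm)
    g=min(((c((x,y)),x,y) for x in np.arange(.64,.69,.004) for y in np.arange(-.01,.035,.004)))
    s=minimize(c,g[1:],method='Nelder-Mead',options=dict(initial_simplex=np.array([g[1:],(g[1]+.003,g[2]),(g[1],g[2]+.003)])))
    print("collar",nm,np.round(s.x,4),round(s.fun))
    if len(nm)==1:
        th=D(np.arange(180,260,1.))
        pr=[]
        for rr in np.arange(.05,.066,.002):
            p=proj(nm[0],np.c_[s.x[0]+rr*np.cos(th),s.x[1]+rr*np.sin(th),0*th+.066]);g=cv2.cvtColor(im[nm[0]],cv2.COLOR_BGR2GRAY).astype(float)
            pr.append(map_coordinates(g,[p[:,1],p[:,0]],order=1))
        pr=np.mean(pr,0); print(dict(zip(range(180,260,2),pr[::2].astype(int))))
# stand
top=np.array([[378,175],[459,218],[441,244],[362,202]],float)
def res(v):
    x,y,yw,w,x0,x1=v;S=D(30);c,s=np.cos(yw),np.sin(yw)
    P=[]
    for (u,t) in ((x1,w),(x1,-w),(x0,-w),(x0,w)):
        f=u*np.cos(S);P.append([x+c*f-s*t,y+s*f+c*t,.058+u*np.sin(S)])
    return P
for sc in ([[211,325],[229,350]],[[211,325],[232,346]],[[222,326],[229,350]]):
  pass
f=lambda v:(proj("top",res(v))-top).ravel()
for fix in ((.145,0),(.145,None)):
    s=least_squares(lambda u:np.r_[f([u[0],u[1],u[2],u[3],u[4],u[5]]),50*(u[4]-0)*20],[.52,-.35,-.45,.14,0,.11],x_scale=.1)
    print(np.round(s.x,4),np.degrees(s.x[2]),np.round(s.fun,1),proj("scene",res(s.x)).round(1).tolist())
for n,c,S in (("top",(.54,-.35),.4),("scene",(.54,-.35),.4)):
    p=0
o=[cv2.resize(im["top"][150:280,320:490],None,fx=3,fy=3,interpolation=cv2.INTER_CUBIC),cv2.resize(im["scene"][290:420,70:260],None,fx=3,fy=3,interpolation=cv2.INTER_CUBIC)]
cv2.imwrite("pics/st.png",cv2.resize(np.hstack(o),(800,288)))
E
python3 m2.py
```

```text
blank ('top',) [0.4945 0.0729] 13.0 -300
blank ('scene',) [0.4916 0.0698] 13.8 -300Traceback (most recent call last):
  File "m2.py", line 6, in <module>
    v,s=fitrect(im,L,W,h,x,nm); print(k,nm,np.round(v[:2],4),round(np.degrees(v[2]),1),round(s))
        ~~~~~~~^^^^^^^^^^^^^^^
  File "h.py", line 62, in fitrect
    s=minimize(c,[x0[0]+dx,x0[1]+dy,x0[2]],method='Nelder-Mead',options=dict(initial_simplex=np.array([[x0[0]+dx,x0[1]+dy,x0[2]]]+[[x0[0]+dx+a,x0[1]+dy+b,x0[2]+e] for a,b,e in((.006,0,0),(0,.006,0),(0,0,.08))])))
    res = _minimize_neldermead(fun, x0, args, callback, bounds=bounds,
                               **options)
    fsim[k] = func(sim[k])
              ~~~~^^^^^^^^
    fx = function(np.copy(x), *(wrapper_args + args))
  File "h.py", line 58, in c
    P=rectpts(L,W,*v,h);return -sum(escore(n,Es[n],*P) for n in names)
                                ~~~^^^^^^^^^^^^^^^^^^^^^^^^^^^^^^^^^^^
  File "h.py", line 58, in <genexpr>
    P=rectpts(L,W,*v,h);return -sum(escore(n,Es[n],*P) for n in names)
                                    ~~~~~~^^^^^^^^^^^^
  File "h.py", line 42, in escore
    p=proj(n,P);q=proj(n,Pout);d=q-p;d/=np.linalg.norm(d,axis=1,keepdims=True)
                  ~~~~^^^^^^^^
  File "h.py", line 4, in proj
    i=optics.camera_info(n)
ValueError: time passes only in moves, steps and waits
```

```bash
sed -i 's/    i=optics.camera_info(n)$/    i=info(n)/; s/i=optics.camera_info(n);R/i=info(n);R/; s/np.minimum(s,300)/np.minimum(s,1200)/' h.py
cat > info.py <<'E'
import functools
from plant import optics
@functools.lru_cache(None)
def info(n): return optics.camera_info(n)
E
sed -i '1i from info import info' h.py; python3 m2.py
```

```text
blank ('top',) [0.4933 0.0726] 12.5 -623
blank ('scene',) [0.4914 0.0698] 12.9 -460
blank ('top', 'scene') [0.4924 0.0716] 12.8 -1031
pl2 ('top',) [ 0.375  -0.3093] -0.8 -385
pl2 ('scene',) [ 0.3741 -0.3113] -2.2 -381
pl2 ('top', 'scene') [ 0.3748 -0.3109] -2.0 -733
pl1 ('top',) [0.6644 0.0147] 54.4 -366
pl1 ('scene',) [0.6636 0.0127] 53.2 -346
pl1 ('top', 'scene') [0.6639 0.0134] 53.0 -690
wood ('top',) [0.6105 0.2006] 29.9 -296
wood ('scene',) [0.6052 0.1962] 29.2 -205
wood ('top', 'scene') [0.6113 0.2007] 29.7 -496
metal ('top',) [0.5272 0.3946] 32.0 -464
metal ('scene',) [0.5274 0.3939] 30.7 -298
metal ('top', 'scene') [0.5273 0.3945] 31.5 -759
collar ('top',) [0.6698 0.011 ] -607
{180: np.int64(170), 182: np.int64(170), 184: np.int64(156), 186: np.int64(118), 188: np.int64(66), 190: np.int64(93), 192: np.int64(147), 194: np.int64(171), 196: np.int64(171), 198: np.int64(170), 200: np.int64(169), 202: np.int64(163), 204: np.int64(156), 206: np.int64(165), 208: np.int64(170), 210: np.int64(161), 212: np.int64(147), 214: np.int64(136), 216: np.int64(124), 218: np.int64(111), 220: np
[... 933 characters left out ...]
30: np.int64(105), 232: np.int64(104), 234: np.int64(115), 236: np.int64(124), 238: np.int64(128), 240: np.int64(126), 242: np.int64(124), 244: np.int64(118), 246: np.int64(110), 248: np.int64(109), 250: np.int64(114), 252: np.int64(114), 254: np.int64(110), 256: np.int64(105), 258: np.int64(99)}
collar ('top', 'scene') [0.6689 0.0099] -956
[ 0.5244 -0.3377 -0.5094  0.1331 -0.      0.0946] -29.18867950690054 [-0.1 -0.  -0.1 -0.1  0.   0.1  0.1 -0.  -0. ] [[244.6, 344.5], [89.3, 439.7], [85.7, 400.5], [225.9, 319.8]]
[ 0.5244 -0.3377 -0.5094  0.1331 -0.      0.0946] -29.18867950690054 [-0.1 -0.  -0.1 -0.1  0.   0.1  0.1 -0.  -0. ] [[244.6, 344.5], [89.3, 439.7], [85.7, 400.5], [225.9, 319.8]]
```

View pics/st.png

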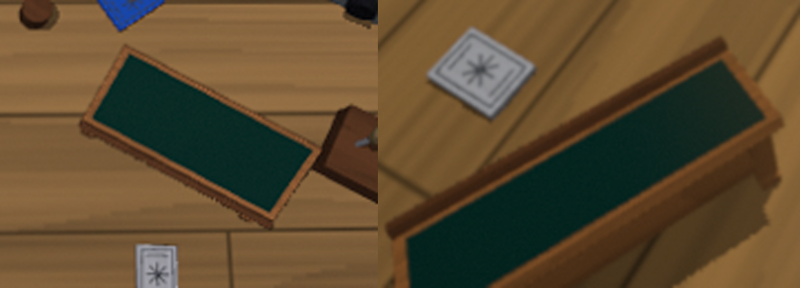

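```bash
cat > st.py <<'E'
from h import *
S=np.radians(30)
def W(v,pts):
    x,y,yw=v[:3];c,s=np.cos(yw),np.sin(yw)
    return [[x+c*f-s*t,y+s*f+c*t,.058+u*np.sin(S)+z*np.cos(S)] for u,t,z in pts for f in [u*np.cos(S)-z*np.sin(S)]]
tg=[[378,175],[459,218],[441,244],[362,202]]
def f(v):
    w,x0,x1=v[3:]
    g=[(x1,w,0),(x1,-w,0),(x0,-w,0),(x0,w,0)]
    a=proj("top",W(v,g))-tg
    b=proj("scene",W(v,[g[3],g[0]]))-[[225.2,317.1],[244.6,341.9]]
    c=proj("top",W(v,[(.115,.145,0),(.115,-.145,0)]))-[[376.3,170.8],[464,217.7]]
    d=proj("scene",W(v,[(.115,.145,0)]))-[[252,344]]
    return np.r_[a.ravel(),b.ravel(),c.ravel(),d.ravel()]
s=least_squares(f,[.52,-.34,-.5,.133,.0,.1],x_scale=.1)
print(np.round(s.x,4),np.degrees(s.x[2]),np.round(s.fun,1).tolist())
for n in("top","scene"):print(n,proj(n,W(s.x,[(-.011,.145,.011),(-.011,-.145,.011),(-.011,.145,-.0),(-.001,.145,.011)])).round(1).tolist())
im={n:optics.grab_frame(n) for n in("top","scene")}
for n in im:
    P=proj(n,W(s.x,[(.115,.145,0),(.115,-.145,0),(0,-.145,0),(0,.145,0)]));Q=proj(n,W(s.x,[(-.001,.145,.011),(-.001,-.145,.011),(-.011,-.145,.011),(-.011,.145,.011)]))
    o=cv2.resize(im[n],None,fx=4,fy=4,interpolation=cv2.INTER_CUBIC)
    for p,col in((P,(0,0,255)),(Q,(0,255,255))): cv2.polylines(o,[(p*4+1.5).astype(int)],True,col,1)
    im[n]=o[620:1020,1400:1900] if n=="top" else o[1180:1580,300:1100]
cv2.imwrite("pics/st2.png",cv2.resize(np.hstack([im["top"],im["scene"]]),(800,246)))
E
python3 st.py
```

```text
[ 0.5157 -0.3321 -0.5144  0.1334  0.0091  0.104 ] -29.472440397765514 [-0.1, -0.1, 0.3, 0.5, 0.1, 0.8, -0.0, 0.1, 0.4, 0.7, -0.4, 0.6, 0.0, -1.0, 1.0, -0.4, 0.5, -1.8]
top [[355.1, 206.8], [441.3, 253.5], [355.3, 205.8], [356.7, 204.0]]
scene [[225.5, 305.8], [73.9, 390.2], [227.4, 310.2], [227.3, 308.0]]
```

View pics/st2.png

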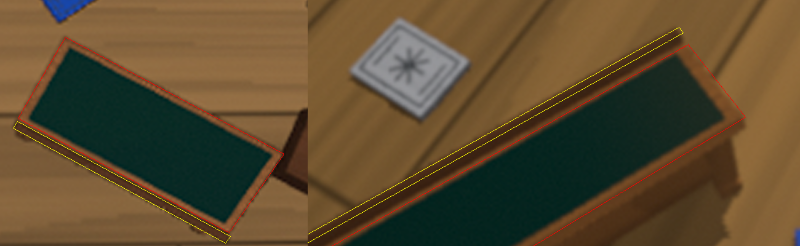

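```bash
cat > pl.py <<'E'
import sys,numpy as np
from plant import r
from scipy.spatial.transform import Rotation as Ro
def tool(yaw,tilt=0):   # tool x at yaw (deg), z down; tilt rotates about tool y... z leans toward +x(tool-heading) by tilt
    y=np.radians(yaw);R=np.array([[np.cos(y),np.sin(y),0],[np.sin(y),-np.cos(y),0],[0,0,-1]])
    return Ro.from_matrix(R)*Ro.from_euler('y',tilt,degrees=True)
def seg(R0,p0,R1,p1,k=None):
    d=(R0.inv()*R1).as_rotvec();t=R1.inv().apply(np.array(p1)-p0)
    n=int(np.ceil(abs(d).max()/.1-1e-3)) if abs(d).max()>.002 else 0
    m=int(np.ceil(abs(t).max()/.025-1e-3)) if abs(t).max()>2e-4 else 0
    if n: print(f"  rot {n} x",np.round(d/n/.1,2).tolist())
    if m: print(f"  mov {m} x",np.round(t/m/.025,2).tolist())
def route(*wp):
    s=r.sense();R=Ro.from_rotvec(s['orientation']);p=s['ee_pos']
    x=R.apply([1,0,0]);print("t",round(s['time_s'],1),"p",np.round(p,4),"yaw",round(np.degrees(np.arctan2(x[1],x[0])),1),"q6",np.round(s['joint_pos'][5],2),"F",np.round(s['force'],1),"gap",round(s['finger_gap'],4),"g",round(s['grasp_force'],1))
    for q,yaw,tilt in wp:
        R1=tool(yaw,tilt) if yaw is not None else R
        print("->",np.round(q,4),yaw,tilt);seg(R,p,R1,q);R,p=R1,np.array(q)
E
python3 - <<'E'
from pl import *
print(Ro.from_rotvec(r.sense()['orientation']).as_matrix().round(3))
route(([.664,.0134,.21],53.5,0),([.664,.0134,.11],53.5,0))
E
```

```text
[[-0.946  0.323 -0.   ]
 [ 0.323  0.946 -0.   ]
 [ 0.    -0.    -1.   ]]
t 1.5 p [0.1857 0.5442 0.2312] yaw 161.2 q6 -0.13 F [-0.5 -0.5 -0.7] gap 0.0856 g 0.0
-> [0.664  0.0134 0.21  ] 53.5 0
  rot 19 x [-0.0, 0.0, 0.99]
  mov 29 x [-0.2, 0.97, 0.03]
-> [0.664  0.0134 0.11  ] 53.5 0
  mov 4 x [0.0, 0.0, 1.0]
```

Call:
send_rows([
  [[0, 0, 0.99, 0, 0, 0, 1], [0, 0, 0.99, 0, 0, 0, 1], [0, 0, 0.99, 0, 0, 0, 1], [0, 0, 0.99, 0, 0, 0, 1], [0, 0, 0.99, 0, 0, 0, 1]],
], newtons=50)

```text
time_s: 2.12
ee_pos: [0.1857, 0.5441, 0.2313]
orientation: [-1.262, -2.877, 0.0]
force: [0.1, 0.1, 0.2]
finger_gap: 0.0856
grasp_force: 0.0
```

Call:
send_rows([
  [[0, 0, 0.99, 0, 0, 0, 1], [0, 0, 0.99, 0, 0, 0, 1], [0, 0, 0.99, 0, 0, 0, 1], [0, 0, 0.99, 0, 0, 0, 1], [0, 0, 0.99, 0, 0, 0, 1]],
])

```text
time_s: 2.75
ee_pos: [0.1857, 0.5442, 0.2312]
orientation: [1.929, 2.48, -0.0]
force: [0.0, 1.0, -1.3]
finger_gap: 0.0857
grasp_force: 0.0
```

Call:
send_rows([
  [[0, 0, 0.99, 0, 0, 0, 1], [0, 0, 0.99, 0, 0, 0, 1], [0, 0, 0.99, 0, 0, 0, 1], [0, 0, 0.99, 0, 0, 0, 1], [0, 0, 0.99, 0, 0, 0, 1]],
])

```text
time_s: 3.38
ee_pos: [0.1857, 0.5442, 0.2313]
orientation: [2.477, 1.932, -0.0]
force: [-0.6, 0.5, -0.2]
finger_gap: 0.0847
grasp_force: 0.0
```

Call:
send_rows([
  [[0, 0, 0.99, 0, 0, 0, 1], [0, 0, 0.99, 0, 0, 0, 1], [0, 0, 0.99, 0, 0, 0, 1], [0, 0, 0.99, 0, 0, 0, 1], [0, 0, 0, 0, 0, 0, 1]],
])

```text
time_s: 4.0
ee_pos: [0.1857, 0.5442, 0.2313]
orientation: [2.806, 1.412, -0.0]
force: [0.1, 0.2, 0.3]
finger_gap: 0.0854
grasp_force: 0.0
```

Call:
send_rows([
  [[0, 0, 0, -0.2, 0.97, 0.03, 1], [0, 0, 0, -0.2, 0.97, 0.03, 1], [0, 0, 0, -0.2, 0.97, 0.03, 1], [0, 0, 0, -0.2, 0.97, 0.03, 1], [0, 0, 0, -0.2, 0.97, 0.03, 1]],
])

```text
time_s: 4.62
ee_pos: [0.2686, 0.4512, 0.2276]
orientation: [-2.805, -1.415, -0.0]
force: [0.3, 0.7, 0.6]
finger_gap: 0.0854
grasp_force: 0.0
```

Call:
send_rows([
  [[0, 0, 0, -0.2, 0.97, 0.03, 1], [0, 0, 0, -0.2, 0.97, 0.03, 1], [0, 0, 0, -0.2, 0.97, 0.03, 1], [0, 0, 0, -0.2, 0.97, 0.03, 1], [0, 0, 0, -0.2, 0.97, 0.03, 1]],
])

```text
time_s: 5.25
ee_pos: [0.351, 0.3588, 0.2238]
orientation: [2.805, 1.415, 0.0]
force: [0.3, 0.1, 0.3]
finger_gap: 0.0849
grasp_force: 0.0
```

Call:
send_rows([
  [[0, 0, 0, -0.2, 0.97, 0.03, 1], [0, 0, 0, -0.2, 0.97, 0.03, 1], [0, 0, 0, -0.2, 0.97, 0.03, 1], [0, 0, 0, -0.2, 0.97, 0.03, 1], [0, 0, 0, -0.2, 0.97, 0.03, 1]],
])

```text
time_s: 5.88
ee_pos: [0.4334, 0.2664, 0.2201]
orientation: [2.805, 1.415, 0.0]
force: [-0.2, -0.6, -0.5]
finger_gap: 0.0851
grasp_force: 0.0
```

Call:
send_rows([
  [[0, 0, 0, -0.2, 0.97, 0.03, 1], [0, 0, 0, -0.2, 0.97, 0.03, 1], [0, 0, 0, -0.2, 0.97, 0.03, 1], [0, 0, 0, -0.2, 0.97, 0.03, 1], [0, 0, 0, -0.2, 0.97, 0.03, 1]],
])

```text
time_s: 6.5
ee_pos: [0.5158, 0.174, 0.2163]
orientation: [2.805, 1.415, -0.0]
force: [-0.3, 1.0, 0.8]
finger_gap: 0.0856
grasp_force: 0.0
```

Call:
send_rows([
  [[0, 0, 0, -0.2, 0.97, 0.03, 1], [0, 0, 0, -0.2, 0.97, 0.03, 1], [0, 0, 0, -0.2, 0.97, 0.03, 1], [0, 0, 0, -0.2, 0.97, 0.03, 1], [0, 0, 0, -0.2, 0.97, 0.03, 1]],
])

```text
time_s: 7.12
ee_pos: [0.5988, 0.081, 0.2124]
orientation: [2.807, 1.412, -0.0]
force: [0.2, -0.5, 0.1]
finger_gap: 0.0853
grasp_force: 0.0
```

Call:
send_rows([
  [[0, 0, 0, -0.2, 0.97, 0.03, 1], [0, 0, 0, -0.2, 0.97, 0.03, 1], [0, 0, 0, -0.2, 0.97, 0.03, 1], [0, 0, 0, -0.2, 0.97, 0.03, 1], [0, 0, 0, 0, 0, 0, 1]],
])

```text
time_s: 7.75
ee_pos: [0.6647, 0.0066, 0.2088]
orientation: [-2.808, -1.409, 0.001]
force: [-0.1, 0.2, 0.2]
finger_gap: 0.086
grasp_force: 0.0
```

```bash
python3 - <<'E'
from pl import *
route(([.664,.0134,.11],53.5,0))
E
```

```text
t 7.8 p [0.6647 0.0066 0.2088] yaw 53.3 q6 0.53 F [-0.1  0.2  0.2] gap 0.086 g 0.0
-> [0.664  0.0134 0.11  ] 53.5 0
  rot 1 x [-0.01, 0.01, -0.03]
  mov 4 x [0.05, -0.05, 0.99]
```

Call:
send_rows([
  [[0, 0, 0, 0.05, -0.05, 0.99, 1], [0, 0, 0, 0.05, -0.05, 0.99, 1], [0, 0, 0, 0.05, -0.05, 0.99, 1], [0, 0, 0, 0.05, -0.05, 0.95, 1], [0, 0, 0, 0, 0, 0, 1]],
])

```text
time_s: 8.38
ee_pos: [0.6618, 0.0157, 0.11]
orientation: [-2.805, -1.411, 0.004]
force: [-0.6, 0.4, 0.7]
finger_gap: 0.0855
grasp_force: 0.0
```

Call:
send_rows([
  [[0, 0, 0, 0, 0, 0, -1], [0, 0, 0, 0, 0, 0, -1], [0, 0, 0, 0, 0, 0, -1], [0, 0, 0, 0, 0, 0, -1], [0, 0, 0, 0, 0, 0, -1]],
])

```text
time_s: 9.0
ee_pos: [0.6633, 0.0153, 0.1135]
orientation: [2.806, 1.411, 0.003]
force: [-2.0, 0.1, 7.7]
finger_gap: 0.0541
grasp_force: 52.6
```

```bash
cat >> pl.py <<'E'
O=np.array([.5157,-.3321,.058]);YW=-29.5
def board(x,y,z):
    c,s=np.cos(np.radians(YW)),np.sin(np.radians(YW));C,S=np.cos(np.pi/6),.5
    f=x*C-z*S;return O+[c*f-s*y,s*f+c*y,x*S+z*C]
E
python3 - <<'E'
from pl import *
s=r.sense();p=s['ee_pos']
h=board(.042,.005,.08)
route((p+[0,0,.14],None,0),(h,YW,30),(board(.042,.005,-.001),YW,30))
E
```

```text
t 9.0 p [0.6633 0.0153 0.1135] yaw 53.4 q6 0.55 F [-2.   0.1  7.7] gap 0.0541 g 52.6
-> [0.6633 0.0153 0.2535] None 0
  mov 6 x [0.0, 0.0, -0.93]
-> [ 0.515  -0.326   0.1483] -29.5 30
  rot 15 x [-0.25, 0.28, 0.94]
  mov 15 x [-0.05, 0.99, 0.29]
-> [ 0.5503 -0.3459  0.0781] -29.5 30
  mov 4 x [-0.0, 0.0, 0.81]
```

Call:
send_rows([
  [[0, 0, 0, 0, 0, -0.4, -1], [0, 0, 0, 0, 0, -0.93, -1], [0, 0, 0, 0, 0, -0.93, -1], [0, 0, 0, 0, 0, -0.93, -1], [0, 0, 0, 0, 0, -0.93, -1]],
])

```text
time_s: 9.62
ee_pos: [0.6627, 0.0153, 0.2164]
orientation: [2.806, 1.411, 0.001]
force: [0.6, 0.2, -1.5]
finger_gap: 0.0541
grasp_force: 53.2
```

Call:
send_rows([
  [[0, 0, 0, 0, 0, -0.93, -1], [0, 0, 0, 0, 0, -0.93, -1], [0, 0, 0, 0, 0, 0, -1]],
])

```text
time_s: 10.0
ee_pos: [0.6632, 0.0153, 0.2635]
orientation: [2.805, 1.41, 0.005]
force: [-0.3, -0.4, -1.5]
finger_gap: 0.0541
grasp_force: 53.2
```

```bash
python3 - <<'E'
from pl import *
s=r.sense();p=s['ee_pos']
h=board(.042,.005,.08)
route((h+[0,0,.09],YW,0),(h,YW,30),(board(.042,.005,.003),YW,30))
from h import *
im={n:optics.grab_frame(n) for n in("top","scene")}
for n in im: im[n]=cv2.resize(im[n][130:330,200:340] if n=="top" else im[n][190:330,240:380],(400,400) if n!="top" else (400,571),interpolation=cv2.INTER_CUBIC)[:400]
cv2.imwrite("pics/lift.png",np.hstack([im["top"],im["scene"]]))
E
```

```text
t 10.0 p [0.6632 0.0153 0.2635] yaw 53.4 q6 0.55 F [-0.3 -0.4 -1.5] gap 0.0541 g 53.2
-> [ 0.515  -0.326   0.2383] -29.5 0
  rot 15 x [0.0, -0.0, 0.96]
  mov 15 x [0.1, 0.99, 0.07]
-> [ 0.515  -0.326   0.1483] -29.5 30
  rot 6 x [0.0, 0.87, -0.0]
  mov 4 x [-0.45, 0.0, 0.78]
-> [ 0.5485 -0.3449  0.0816] -29.5 30
  mov 4 x [-0.0, 0.0, 0.77]
```

View pics/lift.png

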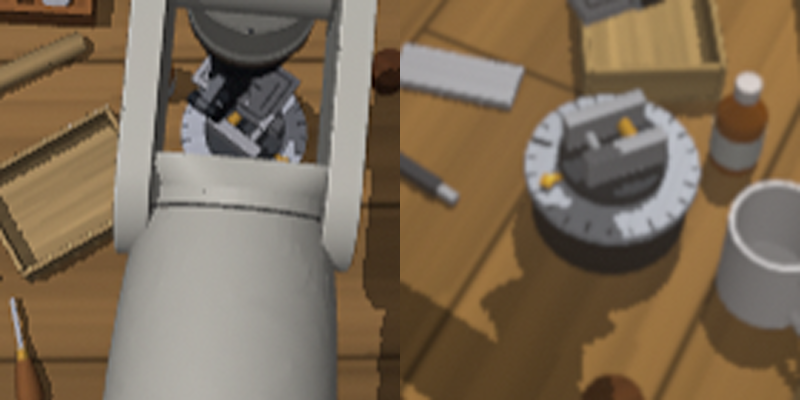

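Call:
send_rows([
  [[0, 0, 0.96, 0, 0, 0, -1], [0, 0, 0.96, 0, 0, 0, -1], [0, 0, 0.96, 0, 0, 0, -1], [0, 0, 0.96, 0, 0, 0, -1], [0, 0, 0.96, 0, 0, 0, -1]],
])

```text
time_s: 10.72
ee_pos: [0.6623, 0.0154, 0.2596]
orientation: [-3.062, -0.699, 0.003]
force: [-0.5, 0.5, -1.1]
finger_gap: 0.0543
grasp_force: 53.2
```

Call:
send_rows([
  [[0, 0, 0.96, 0, 0, 0, -1], [0, 0, 0.96, 0, 0, 0, -1], [0, 0, 0.96, 0, 0, 0, -1], [0, 0, 0.96, 0, 0, 0, -1], [0, 0, 0.96, 0, 0, 0, -1]],
])

```text
time_s: 11.35
ee_pos: [0.6623, 0.0154, 0.2596]
orientation: [-3.141, 0.049, 0.003]
force: [-1.0, 0.2, -1.3]
finger_gap: 0.0541
grasp_force: 53.2
```

Call:
send_rows([
  [[0, 0, 0.96, 0, 0, 0, -1], [0, 0, 0.96, 0, 0, 0, -1], [0, 0, 0.96, 0, 0, 0, -1], [0, 0, 0.96, 0, 0, 0, -1], [0, 0, 0.96, 0, 0, 0, -1]],
])

```text
time_s: 11.98
ee_pos: [0.6623, 0.0154, 0.2596]
orientation: [3.039, -0.794, -0.003]
force: [-0.3, 0.6, -1.3]
finger_gap: 0.0541
grasp_force: 56.2
```

Call:
send_rows([
  [[0, 0, 0, 0.1, 0.99, 0.07, -1], [0, 0, 0, 0.1, 0.99, 0.07, -1], [0, 0, 0, 0.1, 0.99, 0.07, -1], [0, 0, 0, 0.1, 0.99, 0.07, -1], [0, 0, 0, 0.1, 0.99, 0.07, -1]],
])

```text
time_s: 12.6
ee_pos: [0.6122, -0.1008, 0.2519]
orientation: [3.04, -0.79, -0.001]
force: [-0.5, -0.9, -1.2]
finger_gap: 0.0537
grasp_force: 56.3
```

Call:
send_rows([
  [[0, 0, 0, 0.1, 0.99, 0.07, -1], [0, 0, 0, 0.1, 0.99, 0.07, -1], [0, 0, 0, 0.1, 0.99, 0.07, -1], [0, 0, 0, 0.1, 0.99, 0.07, -1], [0, 0, 0, 0.1, 0.99, 0.07, -1]],
])

```text
time_s: 13.22
ee_pos: [0.5626, -0.2148, 0.2432]
orientation: [3.041, -0.789, -0.001]
force: [0.2, 0.8, -1.2]
finger_gap: 0.054
grasp_force: 56.3
```

Call:
send_rows([
  [[0, 0, 0, 0.1, 0.99, 0.07, -1], [0, 0, 0, 0.1, 0.99, 0.07, -1], [0, 0, 0, 0.1, 0.99, 0.07, -1], [0, 0, 0, 0.1, 0.99, 0.07, -1], [0, 0, 0, 0.1, 0.99, 0.07, -1]],
])

```text
time_s: 13.85
ee_pos: [0.5131, -0.3288, 0.2345]
orientation: [3.041, -0.79, -0.001]
force: [0.7, 0.1, -1.3]
finger_gap: 0.0536
grasp_force: 56.3
```

Call:
send_rows([
  [[0, 0.87, 0, 0, 0, 0, -1], [0, 0.87, 0, 0, 0, 0, -1], [0, 0.87, 0, 0, 0, 0, -1], [0, 0.87, 0, 0, 0, 0, -1], [0, 0.87, 0, 0, 0, 0, -1]],
])

```text
time_s: 14.48
ee_pos: [0.5134, -0.328, 0.2346]
orientation: [2.868, -0.745, 0.637]
force: [0.1, -0.0, -1.3]
finger_gap: 0.054
grasp_force: 56.3
```

Call:
send_rows([
  [[0, 0.87, 0, 0, 0, 0, -1], [0, 0, 0, -0.45, 0, 0.78, -1], [0, 0, 0, -0.45, 0, 0.78, -1], [0, 0, 0, -0.45, 0, 0.78, -1], [0, 0, 0, 0, 0, 0, -1]],
])

```text
time_s: 15.1
ee_pos: [0.513, -0.3272, 0.1654]
orientation: [2.824, -0.734, 0.749]
force: [-0.3, -0.1, -0.9]
finger_gap: 0.054
grasp_force: 56.2
```

```bash
python3 - <<'E'
from pl import *
route((board(.042,.005,.01),YW,30),(board(.042,.005,.003),YW,30))
from h import *
im={n:optics.grab_frame(n) for n in("top","scene")}
cv2.imwrite("pics/p1.png",np.hstack([cv2.resize(im["top"][120:320,330:530],(400,400)),cv2.resize(im["scene"][240:420,60:260],(400,400))]))
E
```

```text
t 15.1 p [ 0.513  -0.3272  0.1654] yaw -29.1 q6 1.23 F [-0.3 -0.1 -0.9] gap 0.054 g 56.2
-> [ 0.5455 -0.3432  0.0877] -29.5 30
  rot 1 x [-0.03, 0.05, 0.06]
  mov 4 x [-0.08, -0.02, 0.85]
-> [ 0.5485 -0.3449  0.0816] -29.5 30
  mov 1 x [-0.0, 0.0, 0.28]
```

View pics/p1.png

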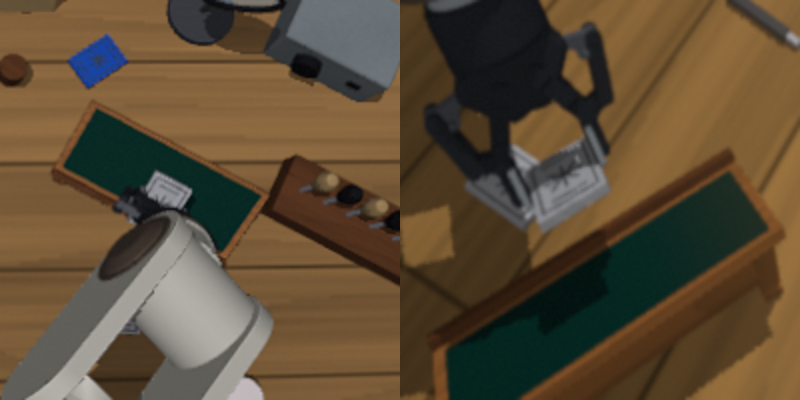

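Call:
send_rows([
  [[-0.03, 0.05, 0.06, 0, 0, 0, -1], [0, 0, 0, -0.08, -0.02, 0.85, -1], [0, 0, 0, -0.08, -0.02, 0.85, -1], [0, 0, 0, -0.08, -0.02, 0.85, -1], [0, 0, 0, -0.08, -0.02, 0.85, -1]],
])

```text
time_s: 15.82
ee_pos: [0.5474, -0.3435, 0.0901]
orientation: [2.815, -0.741, 0.761]
force: [0.3, 0.1, -1.6]
finger_gap: 0.0541
grasp_force: 56.3
```

Call:
send_rows([
  [[0, 0, 0, 0, 0, 0.14, -1], [0, 0, 0, 0, 0, 0.14, -1], [0, 0, 0, 0, 0, 0, -1]],
])

```text
time_s: 16.2
ee_pos: [0.5501, -0.345, 0.0846]
orientation: [2.815, -0.741, 0.761]
force: [0.3, 0.5, -1.1]
finger_gap: 0.0539
grasp_force: 56.2
```

```bash
python3 - <<'E'
from pl import *
route((board(.042,.005,.002),YW,30),(board(.042,.005,.1),YW,30))
E
```

```text
t 16.2 p [ 0.5501 -0.345   0.0846] yaw -29.5 q6 1.23 F [ 0.3  0.5 -1.1] gap 0.0539 g 56.2
-> [ 0.5489 -0.3452  0.0807] -29.5 30
  rot 1 x [-0.0, -0.04, -0.0]
  mov 1 x [-0.11, 0.03, 0.12]
-> [ 0.5063 -0.321   0.1656] -29.5 30
  mov 4 x [-0.0, 0.0, -0.98]
```

Call:
send_rows([
  [[0, 0, 0, -0.06, 0, 0.1, -1], [0, 0, 0, 0, 0, 0, -1]],
])

```text
time_s: 16.45
ee_pos: [0.5498, -0.3447, 0.0809]
orientation: [2.816, -0.742, 0.76]
force: [-0.3, -0.3, -2.4]
finger_gap: 0.0542
grasp_force: 56.2
```

Call:
send_rows([
  [[0, 0, 0, 0, 0, 0.05, -1], [0, 0, 0, 0, 0, 0, -1]],
])

```text
time_s: 16.7
ee_pos: [0.5502, -0.345, 0.0806]
orientation: [2.816, -0.741, 0.76]
force: [-15.9, 8.2, 14.8]
finger_gap: 0.0542
grasp_force: 58.8
```

Call:
send_rows([
  [[0, 0, 0, 0, 0, 0.05, -1], [0, 0, 0, 0, 0, 0, -1]],
])

```text
time_s: 16.95
ee_pos: [0.5503, -0.345, 0.0804]
orientation: [2.816, -0.74, 0.759]
force: [-39.5, 21.4, 38.5]
finger_gap: 0.054
grasp_force: 62.3
```

Call:
send_rows([
  [[0, 0, 0, 0, 0, 0.04, -1], [0, 0, 0, 0, 0, 0, -1]],
])

```text
time_s: 17.2
ee_pos: [0.5505, -0.3451, 0.0803]
orientation: [2.816, -0.74, 0.759]
force: [-57.5, 31.7, 58.4]
finger_gap: 0.0539
grasp_force: 65.2
```

Call:
send_rows([
  [[0, 0, 0, 0, 0, -0.11, -1], [0, 0, 0, 0, 0, 0, -1]],
])

```text
time_s: 17.45
ee_pos: [0.5504, -0.3451, 0.0807]
orientation: [2.815, -0.741, 0.761]
force: [-6.3, 3.7, 9.0]
finger_gap: 0.0543
grasp_force: 57.5
```

Call:
send_rows([
  [[0, 0, 0, 0, 0, 0, 0.6], [0, 0, 0, 0, 0, 0, 0.6], [0, 0, 0, 0, 0, 0, 0.6], [0, 0, 0, 0, 0, 0, 0.6]],
])

```text
time_s: 17.95
ee_pos: [0.5503, -0.345, 0.0801]
orientation: [2.816, -0.741, 0.76]
force: [0.3, -0.4, 0.4]
finger_gap: 0.0678
grasp_force: 0.0
```

Call:
send_rows([
  [[0, 0, 0, 0, 0, -0.5, 0.6], [0, 0, 0, 0, 0, -0.98, 0.6], [0, 0, 0, 0, 0, -0.98, 0.6], [0, 0, 0, 0, 0, -0.98, 0.6], [0, 0, 0, 0, 0, -0.98, 0.6]],
])

```text
time_s: 18.58
ee_pos: [0.5012, -0.3173, 0.1772]
orientation: [2.815, -0.741, 0.761]
force: [-0.2, 0.5, 0.5]
finger_gap: 0.0685
grasp_force: 0.0
```

```bash
python3 - <<'E'
from pl import *
s=r.sense();p=s['ee_pos']
route((p+[0,0,.1],YW,0),([.6689,.0105,.25],55,0))
from h import *
im={n:optics.grab_frame(n) for n in("top","scene")}
np.savez("f1.npz",**im)
cv2.imwrite("pics/p2.png",np.hstack([cv2.resize(im["scene"][210:290,280:360],(400,400),interpolation=cv2.INTER_CUBIC),cv2.resize(im["scene"][240:420,60:260],(400,400))]))
E
```

```text
t 18.6 p [ 0.5012 -0.3173  0.1772] yaw -29.5 q6 1.24 F [-0.2  0.5  0.5] gap 0.0685 g 0.0
-> [ 0.5012 -0.3173  0.2772] -29.5 0
  rot 6 x [0.0, -0.88, -0.0]
  mov 4 x [0.0, 0.0, -1.0]
-> [0.6689 0.0105 0.25  ] 55 0
  rot 15 x [0.0, 0.0, -0.98]
  mov 15 x [0.97, -0.14, 0.07]
```

View pics/p2.png

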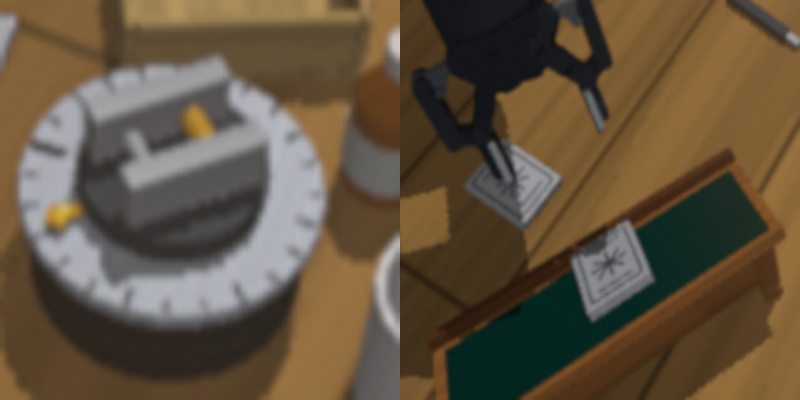

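```bash
cat > fb.py <<'E'
from h import *
import pl,sys
def pts(v,zt=.01,m=30):
    x,y,a=v[:3];dz=v[3] if len(v)>3 else 0; pt=v[4] if len(v)>4 else 0
    P,Q=rectpts(.08,.056,x,y,a,0,m)
    f=lambda A:np.array([pl.board(u,w,zt+dz+pt*(u-x)) for u,w,_ in A])
    return f(P),f(Q)
def fit(im,y0,nm,x0=.04,extra=()):
    Es={n:emap(im[n]) for n in nm}
    c=lambda v:-sum(escore(n,Es[n],*pts(v)) for n in nm)
    best=None
    for a in (-.15,-.07,0,.07,.15):
      for dx in (-.008,0,.008):
        v0=np.array([x0+dx,y0,a,*extra]);st=np.array([.006,.006,.08]+[.006,.08][:len(extra)])
        s=minimize(c,v0,method='Nelder-Mead',options=dict(initial_simplex=np.vstack([v0,v0+np.diag(st)])))
        if best is None or s.fun<best.fun:best=s
    return best.x.round(4),round(best.fun)
E
python3 - <<'E'
from fb import *
im=dict(np.load("f1.npz"))
for nm in (("top",),("scene",),("top","scene")):
    print(nm,fit(im,.005,nm),fit(im,.005,nm,extra=(0.,0.)))
o=cv2.resize(im["scene"][310:400,130:210],None,fx=7,fy=7,interpolation=cv2.INTER_CUBIC)
o2=cv2.resize(im["top"][170:250,380:440],None,fx=7,fy=7,interpolation=cv2.INTER_CUBIC)[:600]
a=np.zeros((600,1000,3),np.uint8);a[:o.shape[0],:560]=o[:600];a[:o2.shape[0],570:570+o2.shape[1]]=o2[:600]
cv2.imwrite("pics/z.png",cv2.resize(a,(800,480)))
E
```

```text
('top',) (array([0.0428, 0.0085, 0.001 ]), -526) (array([ 0.0468,  0.007 ,  0.0967, -0.0095,  0.7103]), -668)
('scene',) (array([0.052 , 0.0055, 0.0042]), -499) (array([ 0.0577,  0.006 ,  0.0034,  0.0079, -0.0862]), -526)
('top', 'scene') (array([0.0426, 0.0062, 0.0115]), -887) (array([ 0.041 ,  0.0058,  0.0052, -0.0037, -0.1093]), -985)
```

View pics/z.png

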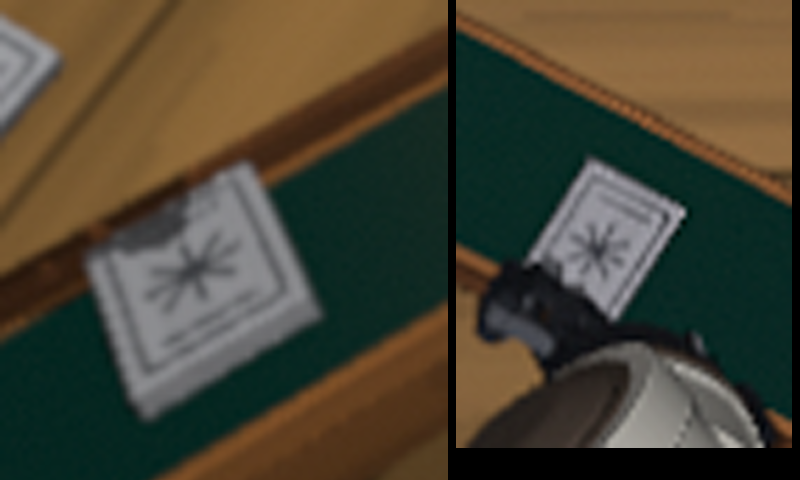

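```bash
python3 - <<'E'
from h import *
def ray(n,p,z):
    i=info(n);R=cv2.Rodrigues(i["rvec"])[0];u=cv2.undistortPoints(np.array(p,float).reshape(1,1,2),i["intrinsics"],np.array([i["k1"],0,0,0])).ravel()
    d=R.T@[*u,1];o=-R.T@i["tvec"].ravel();return (o+d*(z-o[2])/d[2])[:2]
f=lambda a,b:ray("scene",(280+a/5,210+b/5),.113)
for A,B in (((125,190),(268,140)),((88,100),(222,58))):
    a,b=f(*A),f(*B);d=b-a;print(a.round(4),b.round(4),np.degrees(np.arctan2(d[1],d[0])).round(1),np.linalg.norm(d).round(4))
im=dict(np.load("f1.npz"))
# two-jaw outline: fit 64x50 rect
for nm in (("scene",),):
    for y in (45,50,55,60): print(fitrect(im,.064,.05,.113,(.668,.009,np.radians(y)),nm))
E
```

```text
[ 0.6658 -0.0335] [0.7071 0.017 ] 50.7 0.0652
[0.6315 0.0008] [0.672  0.0478] 49.2 0.0621
(array([0.65839822, 0.00869194, 0.54617639]), np.float64(-338.04056998328963))
(array([0.65839651, 0.00869142, 0.5462575 ]), np.float64(-338.04024516322266))
(array([0.65839775, 0.00869259, 0.54618188]), np.float64(-338.0405994088034))
(array([0.65839699, 0.0086918 , 0.54615929]), np.float64(-338.040186133312))
```

Call:
send_rows([
  [[0, -0.88, 0, 0, 0, -1, 1], [0, -0.88, 0, 0, 0, -1, 1], [0, -0.88, 0, 0, 0, -1, 1], [0, -0.88, 0, 0, 0, -0.5, 1], [0, -0.88, 0, 0, 0, 0, 1]],
])

```text
time_s: 19.3
ee_pos: [0.4715, -0.3005, 0.2565]
orientation: [3.014, -0.794, 0.13]
force: [0.2, 0.5, -0.1]
finger_gap: 0.0854
grasp_force: 0.0
```

Call:
send_rows([
  [[0, -0.88, 0, 0, 0, 0, 1], [0, 0, -0.99, 0, 0, 0, 1], [0, 0, -0.99, 0, 0, 0, 1], [0, 0, -0.99, 0, 0, 0, 1], [0, 0, -0.99, 0, 0, 0, 1]],
])

```text
time_s: 19.92
ee_pos: [0.4714, -0.3004, 0.2549]
orientation: [-3.135, 0.181, 0.002]
force: [0.7, -0.1, 0.4]
finger_gap: 0.0853
grasp_force: 0.0
```

Call:
send_rows([
  [[0, 0, -0.99, 0, 0, 0, 1], [0, 0, -0.99, 0, 0, 0, 1], [0, 0, -0.99, 0, 0, 0, 1], [0, 0, -0.99, 0, 0, 0, 1], [0, 0, -0.99, 0, 0, 0, 1]],
])

```text
time_s: 20.55
ee_pos: [0.4714, -0.3004, 0.2549]
orientation: [-3.084, -0.592, 0.001]
force: [1.0, -0.3, 0.6]
finger_gap: 0.0858
grasp_force: 0.0
```

Call:
send_rows([
  [[0, 0, -0.99, 0, 0, 0, 1], [0, 0, -0.99, 0, 0, 0, 1], [0, 0, -0.99, 0, 0, 0, 1], [0, 0, -0.99, 0, 0, 0, 1], [0, 0, -0.99, 0, 0, 0, 1]],
])

```text
time_s: 21.18
ee_pos: [0.4714, -0.3004, 0.255]
orientation: [-2.845, -1.33, 0.001]
force: [-0.3, -0.3, -0.7]
finger_gap: 0.0853
grasp_force: 0.0
```

```bash
python3 - <<'E'
from pl import *
route(([.669,.0095,.2],50,0),([.669,.0095,.098],50,0))
E
```

```text
t 21.2 p [ 0.4714 -0.3004  0.255 ] yaw 50.1 q6 -0.01 F [-0.3 -0.3 -0.7] gap 0.0853 g 0.0
-> [0.669  0.0095 0.2   ] 50 0
  mov 15 x [0.97, -0.13, 0.15]
-> [0.669  0.0095 0.098 ] 50 0
  mov 5 x [0.0, 0.0, 0.82]
```

Call:
send_rows([
  [[0, 0, 0, 0.97, -0.13, 0.15, 1], [0, 0, 0, 0.97, -0.13, 0.15, 1], [0, 0, 0, 0.97, -0.13, 0.15, 1], [0, 0, 0, 0.97, -0.13, 0.15, 1], [0, 0, 0, 0.97, -0.13, 0.15, 1]],
])

```text
time_s: 21.8
ee_pos: [0.5374, -0.1964, 0.2361]
orientation: [-2.847, -1.325, 0.001]
force: [0.3, -0.3, 0.3]
finger_gap: 0.0854
grasp_force: 0.0
```

Call:
send_rows([
  [[0, 0, 0, 0.97, -0.13, 0.15, 1], [0, 0, 0, 0.97, -0.13, 0.15, 1], [0, 0, 0, 0.97, -0.13, 0.15, 1], [0, 0, 0, 0.97, -0.13, 0.15, 1], [0, 0, 0, 0.97, -0.13, 0.15, 1]],
])

```text
time_s: 22.42
ee_pos: [0.603, -0.0931, 0.2174]
orientation: [-2.847, -1.325, 0.001]
force: [-0.2, -0.8, -0.1]
finger_gap: 0.0854
grasp_force: 0.0
```

Call:
send_rows([
  [[0, 0, 0, 0.97, -0.13, 0.15, 1], [0, 0, 0, 0.97, -0.13, 0.15, 1], [0, 0, 0, 0.97, -0.13, 0.15, 1], [0, 0, 0, 0.97, -0.13, 0.15, 1], [0, 0, 0, 0.97, -0.13, 0.15, 1]],
])

```text
time_s: 23.05
ee_pos: [0.6691, 0.0107, 0.199]
orientation: [-2.847, -1.325, 0.001]
force: [-0.1, 1.1, -1.1]
finger_gap: 0.0852
grasp_force: 0.0
```

Call:
send_rows([
  [[0, 0, 0, 0, 0, 0.82, 1], [0, 0, 0, 0, 0, 0.82, 1], [0, 0, 0, 0, 0, 0.82, 1], [0, 0, 0, 0, 0, 0.82, 1], [0, 0, 0, 0, 0, 0.82, 1]],
])

```text
time_s: 23.68
ee_pos: [0.6686, 0.01, 0.0959]
orientation: [-2.847, -1.325, 0.0]
force: [0.0, -0.1, -0.1]
finger_gap: 0.0853
grasp_force: 0.0
```

Call:
send_rows([
  [[0, 0, 0, 0, 0, 0, -1], [0, 0, 0, 0, 0, 0, -1], [0, 0, 0, 0, 0, 0, -1], [0, 0, 0, 0, 0, 0, -1], [0, 0, 0, 0, 0, 0, -1]],
], newtons=30)

```text
time_s: 24.3
ee_pos: [0.6682, 0.0099, 0.0979]
orientation: [-2.847, -1.325, -0.0]
force: [-3.6, 3.5, 1.0]
finger_gap: 0.049
grasp_force: 33.4
```

```bash
python3 - <<'E'
from pl import *
route(([.669,.0095,.098],7.5,0))
print(r.sense()['moment'].round(2))
E
```

```text
t 24.3 p [0.6682 0.0099 0.0979] yaw 49.9 q6 0.6 F [-3.6  3.5  1. ] gap 0.049 g 33.4
-> [0.669  0.0095 0.098 ] 7.5 0
  rot 8 x [-0.0, -0.0, 0.93]
  mov 1 x [0.03, 0.02, -0.0]
[0.67 0.81 0.05]
```

Call:
send_rows([
  [[0, 0, 0, 0, 0, 0, -1], [0, 0, 0, 0, 0, 0, -1], [0, 0, 0.5, 0, 0, 0, -1], [0, 0, 0.5, 0, 0, 0, -1], [0, 0, 0, 0, 0, 0, -1]],
], newtons=60)

```text
time_s: 24.92
ee_pos: [0.6682, 0.0099, 0.0981]
orientation: [-2.91, -1.18, -0.001]
force: [-5.7, 4.0, 2.7]
finger_gap: 0.0486
grasp_force: 62.3
```

Call:
send_rows([
  [[0, 0, 0.8, 0, 0, 0, -1], [0, 0, 0.8, 0, 0, 0, -1], [0, 0, 0.8, 0, 0, 0, -1], [0, 0, 0, 0, 0, 0, -1]],
])

```text
time_s: 25.42
ee_pos: [0.6683, 0.0097, 0.0981]
orientation: [-3.03, -0.824, -0.001]
force: [-5.4, 3.0, 5.8]
finger_gap: 0.0484
grasp_force: 62.5
```

```bash
python3 - <<'E'
from pl import *
route(([.669,.0095,.098],7.5,0))
print(r.sense()['moment'].round(2))
E
```

```text
t 25.4 p [0.6683 0.0097 0.0981] yaw 30.4 q6 0.94 F [-5.4  3.   5.8] gap 0.0484 g 62.5
-> [0.669  0.0095 0.098 ] 7.5 0
  rot 4 x [-0.0, -0.0, 1.0]
  mov 1 x [0.03, 0.01, 0.0]
[ 0.62  0.94 -0.16]
```

Call:
send_rows([
  [[0, 0, 1, 0, 0, 0, -1], [0, 0, 1, 0, 0, 0, -1], [0, 0, 1, 0, 0, 0, -1], [0, 0, 1, 0, 0, 0, -1], [0, 0, 0, 0, 0, 0, -1]],
])

```text
time_s: 26.05
ee_pos: [0.6684, 0.0095, 0.0981]
orientation: [-3.134, -0.206, -0.001]
force: [-5.6, 1.1, 6.1]
finger_gap: 0.0486
grasp_force: 62.6
```

Call:
send_rows([
  [[0, 0, 0, 0, 0, 0, -1], [0, 0, 0, 0, 0, 0, -1], [0, 0, 0, 0, 0, 0, 1], [0, 0, 0, 0, 0, 0, 1], [0, 0, 0, 0, 0, 0, 1]],
])

```text
time_s: 26.68
ee_pos: [0.6683, 0.0093, 0.097]
orientation: [-3.134, -0.206, 0.0]
force: [-0.2, 0.2, -0.2]
finger_gap: 0.0854
grasp_force: 0.0
```

Call:
send_rows([
  [[0, 0, 0, 0, 0, -1, 1], [0, 0, 0, 0, 0, -1, 1], [0, 0, 0, 0, 0, -1, 1], [0, 0, 0, 0, 0, -1, 1], [0, 0, 0, 0, 0, -1, 1]],
])

```text
time_s: 27.3
ee_pos: [0.6683, 0.0092, 0.2227]
orientation: [-3.134, -0.206, 0.001]
force: [0.5, 0.1, -0.7]
finger_gap: 0.0855
grasp_force: 0.0
```

```bash
python3 - <<'E'
from pl import *
route(([.4924,.071,.2],12.8,0),([.4924,.071,0],12.8,0))
from h import *
im={n:optics.grab_frame(n) for n in("top","scene")}
np.savez("f2.npz",**im)
o=cv2.resize(im["scene"][200:300,270:370],(600,600),interpolation=cv2.INTER_CUBIC)
# axis lines for vise yaw 7.5 : -x direction at collar height, and jaw outline at .113
c=np.array([.6689,.0095]);
def L(pts,z,col):
    p=(proj("scene",[[*q,z] for q in pts])-[270,200])*6
    cv2.polylines(o,[p.astype(int)],False,col,1)
d=lambda a,r:c+r*np.array([np.cos(np.radians(a)),np.sin(np.radians(a))])
for a,col in ((187.5,(0,0,255)),(187.5-4,(0,255,255)),(187.5+4,(0,255,255))): L([d(a,.045),d(a,.067)],.066,col)
a=np.radians(7.5);R=np.array([[np.cos(a),-np.sin(a)],[np.sin(a),np.cos(a)]])
L([c+R@np.array(q) for q in((.032,.025),(-.032,.025),(-.032,-.025),(.032,-.025),(.032,.025))],.113,(0,255,0))
cv2.imwrite("pics/v.png",o)
E
```

```text
t 27.3 p [0.6683 0.0092 0.2227] yaw 7.5 q6 1.34 F [ 0.5  0.1 -0.7] gap 0.0855 g 0.0
-> [0.4924 0.071  0.2   ] 12.8 0
  rot 1 x [-0.01, 0.0, -0.92]
  mov 7 x [-0.9, -0.57, 0.13]
-> [0.4924 0.071  0.    ] 12.8 0
  mov 8 x [0.0, 0.0, 1.0]
```

View pics/v.png

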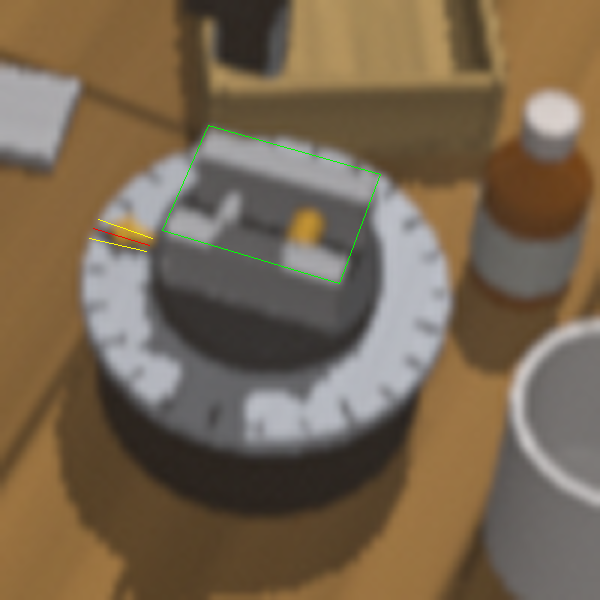

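Call:
send_rows([
  [[0, 0, -0.92, 0, 0, 0, 1], [0, 0, 0, -0.9, -0.57, 0.13, 1], [0, 0, 0, -0.9, -0.57, 0.13, 1], [0, 0, 0, -0.9, -0.57, 0.13, 1], [0, 0, 0, -0.9, -0.57, 0.13, 1]],
])

```text
time_s: 28.02
ee_pos: [0.5669, 0.0452, 0.2082]
orientation: [-3.121, -0.35, 0.002]
force: [0.3, -0.1, 0.1]
finger_gap: 0.0856
grasp_force: 0.0
```

Call:
send_rows([
  [[0, 0, 0, -0.9, -0.57, 0.13, 1], [0, 0, 0, -0.9, -0.57, 0.13, 1], [0, 0, 0, -0.9, -0.57, 0.13, 1], [0, 0, 0, 0, 0, 1, 1], [0, 0, 0, 0, 0, 1, 1]],
])

```text
time_s: 28.65
ee_pos: [0.4923, 0.0719, 0.1484]
orientation: [-3.121, -0.35, -0.0]
force: [-0.0, -0.6, -0.0]
finger_gap: 0.0853
grasp_force: 0.0
```

Call:
send_rows([
  [[0, 0, 0, 0, 0, 1, 1], [0, 0, 0, 0, 0, 1, 1], [0, 0, 0, 0, 0, 1, 1], [0, 0, 0, 0, 0, 1, 1], [0, 0, 0, 0, 0, 0, 1]],
])

```text
time_s: 29.28
ee_pos: [0.4912, 0.0719, 0.0476]
orientation: [-3.121, -0.35, 0.006]
force: [-0.5, 0.6, 0.5]
finger_gap: 0.0852
grasp_force: 0.0
```

```bash
python3 - <<'E'
from pl import *
route(([.4924,.071,.003],12.8,0))
E
```

```text
t 29.3 p [0.4912 0.0719 0.0476] yaw 12.8 q6 1.34 F [-0.5  0.6  0.5] gap 0.0852 g 0.0
-> [0.4924 0.071  0.003 ] 12.8 0
  rot 1 x [-0.02, 0.04, -0.0]
  mov 2 x [0.02, 0.02, 0.89]
```

Call:
send_rows([
  [[0, 0, 0, 0.02, 0.02, 0.89, 1], [0, 0, 0, 0.02, 0.02, 0.89, 1], [0, 0, 0, 0, 0, 0, 1]],
], newtons=50)

```text
time_s: 29.65
ee_pos: [0.4932, 0.0711, 0.0045]
orientation: [-3.121, -0.35, 0.003]
force: [0.5, 0.2, -0.4]
finger_gap: 0.0856
grasp_force: 0.0
```

Call:
send_rows([
  [[0, 0, 0, 0, 0, 0, -1], [0, 0, 0, 0, 0, 0, -1], [0, 0, 0, 0, 0, 0, -1], [0, 0, 0, 0, 0, 0, -1], [0, 0, 0, 0, 0, 0, -1]],
])

```text
time_s: 30.28
ee_pos: [0.4942, 0.0711, 0.006]
orientation: [-3.121, -0.35, -0.001]
force: [-3.9, -0.1, 13.9]
finger_gap: 0.0394
grasp_force: 48.6
```

Call:
send_rows([
  [[0, 0, 0, 0, 0, -0.3, -1], [0, 0, 0, 0, 0, -1, -1], [0, 0, 0, 0, 0, -1, -1], [0, 0, 0, 0, 0, 0, -1], [0, 0, 0, 0, 0, 0, -1]],
])

```text
time_s: 30.9
ee_pos: [0.4933, 0.0711, 0.0617]
orientation: [-3.121, -0.35, 0.002]
force: [-0.4, 0.8, -1.5]
finger_gap: 0.0392
grasp_force: 50.6
```

```bash
python3 - <<'E'
from pl import *
s=r.sense();p=s['ee_pos']
from h import *
im={n:optics.grab_frame(n) for n in("top","scene")}
route((p+[0,0,.15],97.5,0),([.6689,.0095,.2],97.5,0),([.6689,.0095,.117],97.5,0))
np.savez("f3.npz",**im)
h=p[2]+.007
for y in (3,12.8,22): print(fitrect(im,.11,.042,h,(p[0],p[1],np.radians(y)),("scene",)))
E
```

```text
t 31.0 p [0.4932 0.0711 0.0613] yaw 12.8 q6 1.34 F [ 0.2 -0.2 -1.1] gap 0.0389 g 50.6
-> [0.4933 0.0711 0.2117] 97.5 0
  rot 15 x [-0.0, 0.0, -0.99]
  mov 7 x [-0.0, 0.0, -0.86]
-> [0.6689 0.0095 0.2   ] 97.5 0
  mov 7 x [-0.48, 0.95, 0.07]
-> [0.6689 0.0095 0.117 ] 97.5 0
  mov 4 x [0.0, 0.0, 0.83]
(array([0.49203044, 0.06718859, 0.22761179]), np.float64(-353.2632442589603))
(array([0.49202994, 0.06718917, 0.2276219 ]), np.float64(-353.2632469934091))
(array([0.49203067, 0.0671888 , 0.22760222]), np.float64(-353.26313548061864))
```

Call:
send_rows([
  [[0, 0, 0, 0, 0, -1, -1], [0, 0, 0, 0, 0, -1, -1], [0, 0, 0, 0, 0, -1, -1], [0, 0, 0, 0, 0, -1, -1], [0, 0, 0, 0, 0, -1, -1]],
])

```text
time_s: 31.62
ee_pos: [0.4935, 0.071, 0.1872]
orientation: [-3.121, -0.35, 0.003]
force: [0.2, -0.0, -1.3]
finger_gap: 0.0389
grasp_force: 50.8
```

Call:
send_rows([
  [[0, 0, 0, 0, 0, -1, -1], [0, 0, -0.99, 0, 0, 0, -1], [0, 0, -0.99, 0, 0, 0, -1], [0, 0, -0.99, 0, 0, 0, -1], [0, 0, -0.99, 0, 0, 0, -1]],
])

```text
time_s: 32.25
ee_pos: [0.4936, 0.071, 0.2113]
orientation: [-2.989, -0.961, 0.003]
force: [0.1, 0.9, -2.0]
finger_gap: 0.0393
grasp_force: 50.8
```

Call:
send_rows([
  [[0, 0, -0.99, 0, 0, 0, -1], [0, 0, -0.99, 0, 0, 0, -1], [0, 0, -0.99, 0, 0, 0, -1], [0, 0, -0.99, 0, 0, 0, -1], [0, 0, -0.99, 0, 0, 0, -1]],
])

```text
time_s: 32.88
ee_pos: [0.4936, 0.071, 0.2113]
orientation: [-2.662, -1.664, 0.002]
force: [-0.2, -1.2, -1.7]
finger_gap: 0.0392
grasp_force: 50.8
```

Call:
send_rows([
  [[0, 0, -0.99, 0, 0, 0, -1], [0, 0, -0.99, 0, 0, 0, -1], [0, 0, -0.99, 0, 0, 0, -1], [0, 0, -0.99, 0, 0, 0, -1], [0, 0, -0.99, 0, 0, 0, -1]],
])

```text
time_s: 33.5
ee_pos: [0.4936, 0.071, 0.2113]
orientation: [-2.173, -2.266, 0.001]
force: [-0.2, -0.2, -2.0]
finger_gap: 0.0392
grasp_force: 50.8
```

Call:
send_rows([
  [[0, 0, -0.99, -0.48, 0.95, 0.07, -1], [0, 0, 0, -0.48, 0.95, 0.07, -1], [0, 0, 0, -0.48, 0.95, 0.07, -1], [0, 0, 0, -0.48, 0.95, 0.07, -1], [0, 0, 0, -0.48, 0.95, 0.07, -1]],
])

```text
time_s: 34.12
ee_pos: [0.6193, 0.0251, 0.2021]
orientation: [-2.062, -2.367, 0.001]
force: [0.3, -0.2, -1.3]
finger_gap: 0.0389
grasp_force: 50.8
```

Call:
send_rows([
  [[0, 0, 0, -0.48, 0.95, 0.07, -1], [0, 0, 0, -0.48, 0.95, 0.07, -1], [0, 0, 0, 0, 0, 0, -1], [0, 0, 0, 0, 0, 0, -1]],
])

```text
time_s: 34.62
ee_pos: [0.6685, 0.0083, 0.199]
orientation: [-2.062, -2.367, 0.001]
force: [-0.5, -0.4, -2.4]
finger_gap: 0.0396
grasp_force: 50.9
```

```bash
python3 - <<'E'
from pl import *
route(([.6689,.0095,.125],97.5,0))
E
```

```text
t 34.6 p [0.6685 0.0083 0.199 ] yaw 97.9 q6 -0.24 F [-0.5 -0.4 -2.4] gap 0.0396 g 50.9
-> [0.6689 0.0095 0.125 ] 97.5 0
  rot 1 x [-0.02, -0.01, 0.06]
  mov 3 x [0.02, 0.01, 0.99]
```

Call:
send_rows([
  [[0, 0, 0.06, 0.02, 0.01, 0.99, -1], [0, 0, 0, 0.02, 0.01, 0.99, -1], [0, 0, 0, 0.02, 0.01, 0.99, -1], [0, 0, 0, 0, 0, 0, -1]],
])

```text
time_s: 35.12
ee_pos: [0.6681, 0.0102, 0.1241]
orientation: [-2.068, -2.36, 0.003]
force: [-0.4, 0.3, -0.6]
finger_gap: 0.0392
grasp_force: 50.9
```

Call:
send_rows([
  [[0, 0, 0, 0, 0, 0.1, -1], [0, 0, 0, 0, 0, 0, -1]],
])

```text
time_s: 35.38
ee_pos: [0.6697, 0.0098, 0.1242]
orientation: [2.071, 2.362, 0.001]
force: [-0.1, -0.5, -1.2]
finger_gap: 0.0392
grasp_force: 50.9
```

Call:
send_rows([
  [[0, 0, 0, 0, 0, 0.06, -1], [0, 0, 0, 0, 0, 0, -1]],
])

```text
time_s: 35.62
ee_pos: [0.6695, 0.0098, 0.1217]
orientation: [-2.07, -2.362, -0.0]
force: [-0.1, -0.1, -2.5]
finger_gap: 0.0391
grasp_force: 50.9
```

Call:
send_rows([
  [[0, 0, 0, 0, 0, 0.04, -1], [0, 0, 0, 0, 0, 0, -1]],
])

```text
time_s: 35.88
ee_pos: [0.6694, 0.0097, 0.1205]
orientation: [-2.07, -2.361, -0.0]
force: [-0.2, -0.0, -1.3]
finger_gap: 0.0394
grasp_force: 50.9
```

Call:
send_rows([
  [[0, 0, 0, 0, 0, 0.04, -1], [0, 0, 0, 0, 0, 0, -1]],
])

```text
time_s: 36.12
ee_pos: [0.6694, 0.0098, 0.1195]
orientation: [-2.07, -2.362, 0.0]
force: [-0.3, -0.6, -1.1]
finger_gap: 0.0391
grasp_force: 50.9
```

Call:
send_rows([
  [[0, 0, 0, 0, 0, 0.04, -1], [0, 0, 0, 0, 0, 0, -1]],
])

```text
time_s: 36.38
ee_pos: [0.6695, 0.0098, 0.1192]
orientation: [-2.07, -2.362, -0.001]
force: [-2.8, 0.1, 4.5]
finger_gap: 0.0396
grasp_force: 52.0
```

Call:
send_rows([
  [[0, 0, 0, 0, 0, 0.02, -1], [0, 0, 0, 0, 0, 0, -1]],
])

```text
time_s: 36.62
ee_pos: [0.6696, 0.0098, 0.1191]
orientation: [-2.071, -2.362, -0.001]
force: [-4.2, 0.9, 9.3]
finger_gap: 0.0393
grasp_force: 52.8
```

Call:
send_rows([
  [[0, 0, 0, 0, 0, -0.04, 0.2], [0, 0, 0, 0, 0, 0, 0.4], [0, 0, 0, 0, 0, 0, 1], [0, 0, 0, 0, 0, 0, 1], [0, 0, 0, 0, 0, 0, 1]],
])

```text
time_s: 37.25
ee_pos: [0.6695, 0.0097, 0.119]
orientation: [-2.07, -2.362, -0.0]
force: [-0.2, 0.3, 0.5]
finger_gap: 0.0854
grasp_force: 0.0
```

Call:
send_rows([
  [[0, 0, 0, 0, 0, -0.4, 1], [0, 0, 0, 0, 0, -1, 1], [0, 0, 0, 0, 0, -1, 1], [0, 0, 0, 0, 0, -1, 1], [0, 0, 0, 0, 0, -1, 1]],
])

```text
time_s: 37.88
ee_pos: [0.6695, 0.0097, 0.2307]
orientation: [-2.071, -2.362, -0.001]
force: [0.7, -0.1, -0.3]
finger_gap: 0.0851
grasp_force: 0.0
```

```bash
python3 - <<'E'
from pl import *
route(([.3748,-.3103,.2],-2,0),([.3748,-.3103,.005],-2,0))
from h import *
im={n:optics.grab_frame(n) for n in("top","scene")}
np.savez("f4.npz",**im)
for y in (90,97.5,105): 
    v,s=fitrect(im,.11,.042,.123,(.668,.009,np.radians(y)),("scene",));print(v.round(4),np.degrees(v[2]).round(1),s.round())
print(r.sense()['joint_pos'].round(2))
E
```

```text
t 37.9 p [0.6695 0.0097 0.2307] yaw 97.5 q6 -0.23 F [ 0.7 -0.1 -0.3] gap 0.0851 g 0.0
-> [ 0.3748 -0.3103  0.2   ] -2 0
  rot 18 x [-0.0, -0.0, 0.97]
  mov 14 x [-0.81, 0.94, 0.09]
-> [ 0.3748 -0.3103  0.005 ] -2 0
  mov 8 x [0.0, 0.0, 0.98]
[0.6701 0.0055 1.7014] 97.5 -451.0
[0.6701 0.0055 1.7013] 97.5 -451.0
[0.6701 0.0055 1.7014] 97.5 -451.0
[-0.1   0.35  1.19  0.    1.6  -0.23]
```

Call:
send_rows([
  [[0, 0, 0.97, 0, 0, 0, 1], [0, 0, 0.97, 0, 0, 0, 1], [0, 0, 0.97, 0, 0, 0, 1], [0, 0, 0.97, 0, 0, 0, 1], [0, 0, 0.97, 0, 0, 0, 1]],
])

```text
time_s: 38.6
ee_pos: [0.6695, 0.0097, 0.2289]
orientation: [-2.579, -1.791, 0.001]
force: [0.3, 0.0, 0.3]
finger_gap: 0.0854
grasp_force: 0.0
```

Call:
send_rows([
  [[0, 0, 0.97, 0, 0, 0, 1], [0, 0, 0.97, 0, 0, 0, 1], [0, 0, 0.97, 0, 0, 0, 1], [0, 0, 0.97, 0, 0, 0, 1], [0, 0, 0.97, 0, 0, 0, 1]],
])

```text
time_s: 39.22
ee_pos: [0.6694, 0.0097, 0.2289]
orientation: [-2.934, -1.119, 0.001]
force: [-0.3, -0.8, 0.9]
finger_gap: 0.0854
grasp_force: 0.0
```

Call:
send_rows([
  [[0, 0, 0.97, 0, 0, 0, 1], [0, 0, 0.97, 0, 0, 0, 1], [0, 0, 0.97, 0, 0, 0, 1], [0, 0, 0.97, 0, 0, 0, 1], [0, 0, 0.97, 0, 0, 0, 1]],
])

```text
time_s: 39.85
ee_pos: [0.6694, 0.0097, 0.229]
orientation: [-3.117, -0.382, 0.001]
force: [-0.2, -1.4, -0.3]
finger_gap: 0.0851
grasp_force: 0.0
```

Call:
send_rows([
  [[0, 0, 0.97, 0, 0, 0, 1], [0, 0, 0.97, 0, 0, 0, 1], [0, 0, 0.97, 0, 0, 0, 1], [0, 0, 0, -0.81, 0.94, 0.09, 1], [0, 0, 0, -0.81, 0.94, 0.09, 1]],
])

```text
time_s: 40.48
ee_pos: [0.6264, -0.0358, 0.2242]
orientation: [-3.14, 0.068, 0.002]
force: [0.3, -0.3, -1.0]
finger_gap: 0.0852
grasp_force: 0.0
```

Call:
send_rows([
  [[0, 0, 0, -0.81, 0.94, 0.09, 1], [0, 0, 0, -0.81, 0.94, 0.09, 1], [0, 0, 0, -0.81, 0.94, 0.09, 1], [0, 0, 0, -0.81, 0.94, 0.09, 1], [0, 0, 0, -0.81, 0.94, 0.09, 1]],
])

```text
time_s: 41.1
ee_pos: [0.5198, -0.149, 0.2132]
orientation: [-3.14, 0.069, 0.001]
force: [1.1, -0.9, -0.2]
finger_gap: 0.0855
grasp_force: 0.0
```

Call:
send_rows([
  [[0, 0, 0, -0.81, 0.94, 0.09, 1], [0, 0, 0, -0.81, 0.94, 0.09, 1], [0, 0, 0, -0.81, 0.94, 0.09, 1], [0, 0, 0, -0.81, 0.94, 0.09, 1], [0, 0, 0, -0.81, 0.94, 0.09, 1]],
])

```text
time_s: 41.72
ee_pos: [0.4135, -0.2619, 0.202]
orientation: [-3.14, 0.069, 0.001]
force: [1.2, -0.2, -1.0]
finger_gap: 0.0856
grasp_force: 0.0
```

Call:
send_rows([
  [[0, 0, 0, -0.81, 0.94, 0.09, 1], [0, 0, 0, -0.81, 0.94, 0.09, 1], [0, 0, 0, 0, 0, 0.98, 1], [0, 0, 0, 0, 0, 0.98, 1], [0, 0, 0, 0, 0, 0.98, 1]],
])

```text
time_s: 42.35
ee_pos: [0.3716, -0.3065, 0.1234]
orientation: [-3.14, 0.069, 0.001]
force: [0.9, -1.1, 0.3]
finger_gap: 0.0854
grasp_force: 0.0
```

Call:
send_rows([
  [[0, 0, 0, 0, 0, 0.98, 1], [0, 0, 0, 0, 0, 0.98, 1], [0, 0, 0, 0, 0, 0.5, 1], [0, 0, 0, 0, 0, 0, 1]],
])

```text
time_s: 42.85
ee_pos: [0.3716, -0.3062, 0.0622]
orientation: [-3.139, 0.069, 0.002]
force: [-0.4, -0.8, 0.2]
finger_gap: 0.0855
grasp_force: 0.0
```

```bash
python3 - <<'E'
from pl import *
route(([.3748,-.3103,.006],-2,0))
E
```

```text
t 42.9 p [ 0.3716 -0.3062  0.0622] yaw -2.5 q6 0.77 F [-0.4 -0.8  0.2] gap 0.0855 g 0.0
-> [ 0.3748 -0.3103  0.006 ] -2 0
  rot 1 x [-0.02, 0.01, -0.09]
  mov 3 x [0.05, 0.05, 0.75]
```

Call:
send_rows([
  [[0, 0, -0.09, 0, 0, 0, 1], [0, 0, 0, 0.05, 0.05, 0.75, 1], [0, 0, 0, 0.05, 0.05, 0.75, 1], [0, 0, 0, 0.05, 0.05, 0.75, 1], [0, 0, 0, 0, 0, 0, 1]],
])

```text
time_s: 43.48
ee_pos: [0.3752, -0.3101, 0.0061]
orientation: [-3.14, 0.054, 0.002]
force: [-0.2, 0.1, -0.0]
finger_gap: 0.0856
grasp_force: 0.0
```

Call:
send_rows([
  [[0, 0, 0, 0, 0, 0, -1], [0, 0, 0, 0, 0, 0, -1], [0, 0, 0, 0, 0, 0, -1], [0, 0, 0, 0, 0, 0, -1], [0, 0, 0, 0, 0, 0, -1]],
])

```text
time_s: 44.1
ee_pos: [0.3774, -0.3125, 0.0099]
orientation: [3.137, -0.055, 0.007]
force: [-3.0, 3.0, 40.8]
finger_gap: 0.0004
grasp_force: 20.4
```

Call:
send_rows([
  [[0, 0, 0, 0, 0, -0.5, -1], [0, 0, 0, 0, 0, -1, -1], [0, 0, 0, 0, 0, -1, -1], [0, 0, 0, 0, 0, -1, -1], [0, 0, 0, 0, 0, -1, -1]],
])

```text
time_s: 44.72
ee_pos: [0.3754, -0.3103, 0.1201]
orientation: [-3.141, 0.055, 0.001]
force: [0.0, -0.7, -0.1]
finger_gap: -0.0004
grasp_force: 0.0
```

Call:
send_rows([
  [[0, 0, 0, 0, 0, -1, -1], [0, 0, 0, 0, 0, -1, -1], [0, 0, 0, 0, 0, -1, -1], [0, 0, 0, 0, 0, -1, -1], [0, 0, 0, 0, 0, 0, -1]],
])

```text
time_s: 45.35
ee_pos: [0.3758, -0.3108, 0.2209]
orientation: [3.139, -0.055, 0.002]
force: [-0.5, 0.0, -1.1]
finger_gap: 0.0004
grasp_force: 0.0
```

```bash
python3 - <<'E'
from pl import *
h=board(.042,.094,.08)
route((h+[0,0,.07],YW,0),(h,YW,30),(board(.042,.094,.012),YW,30))
from h import *
im={n:optics.grab_frame(n) for n in("top","scene")}
np.savez("f5.npz",**im)
from fb import *
for nm in (("top",),("scene",),("top","scene")): print(nm,fit(im,.005,nm))
o=cv2.resize(im["scene"][300:420,70:270],(800,480),interpolation=cv2.INTER_CUBIC)
for q,col in ((((0,.145),(0,-.145),(.115,-.145),(.115,.145)),(0,255,255)),):
    p=(proj("scene",[pl.board(a,b,0) for a,b in q])-[70,300])*4;cv2.polylines(o,[p.astype(int)],True,col,1)
v=fit(im,.005,("scene",))[0]
p=(proj("scene",pts(v)[0])-[70,300])*4
for a in p: cv2.circle(o,tuple(int(t) for t in a),1,(0,0,255),-1)
cv2.imwrite("pics/b.png",o)
E
```

```text
t 45.4 p [ 0.3758 -0.3108  0.2209] yaw -2.0 q6 0.76 F [-0.5  0.  -1.1] gap 0.0004 g 0.0
-> [ 0.5588 -0.2485  0.2183] -29.5 0
  rot 5 x [0.0, -0.0, 0.96]
  mov 6 x [0.86, -0.96, 0.02]
-> [ 0.5588 -0.2485  0.1483] -29.5 30
  rot 6 x [0.0, 0.87, -0.0]
  mov 3 x [-0.47, 0.0, 0.81]
-> [ 0.5884 -0.2652  0.0894] -29.5 30
  mov 3 x [-0.0, 0.0, 0.91]
('top',) (array([0.0421, 0.0084, 0.0018]), -708)
('scene',) (array([0.0519, 0.0055, 0.0042]), -444)
('top', 'scene') (array([ 0.0418,  0.0064, -0.    ]), -1054)
```

View pics/b.png

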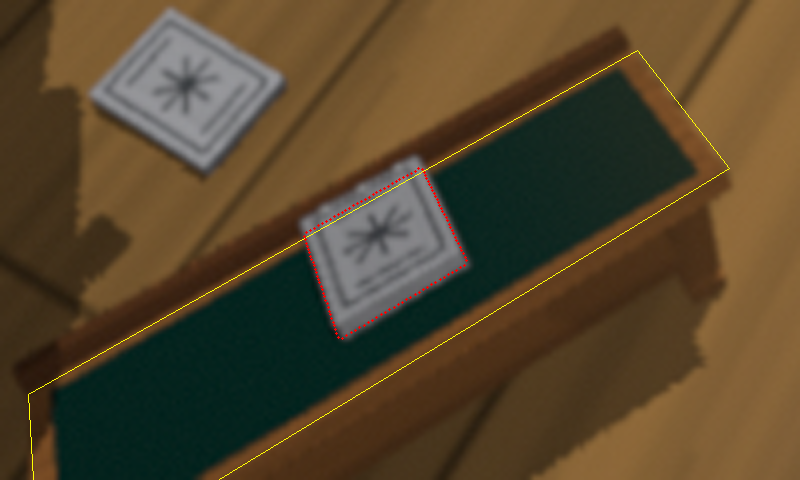

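```bash
python3 - <<'E'
from h import *
im=dict(np.load("f5.npz"))
for nm in (("scene",),("top",),("top","scene")): print(nm,fitrect(im,.08,.056,.01,(.375,-.31,np.radians(-2)),nm))
from pl import *
route(([.3748,-.3105,.06],-2,0),([.3748,-.3105,-.003],-2,0))
E
```

```text
('scene',) (array([ 0.37409612, -0.31070033, -0.0340935 ]), np.float64(-379.5162811218038))
('top',) (array([ 0.37655068, -0.30824324, -0.0414631 ]), np.float64(-317.3144430071678))
('top', 'scene') (array([ 0.37470943, -0.30991762, -0.02749182]), np.float64(-624.6737533623078))
t 45.5 p [ 0.3754 -0.3103  0.2187] yaw -2.0 q6 0.76 F [ 0.6  0.1 -0.3] gap -0.0001 g 0.0
-> [ 0.3748 -0.3105  0.06  ] -2 0
  mov 7 x [-0.0, 0.0, 0.91]
-> [ 0.3748 -0.3105 -0.003 ] -2 0
  mov 3 x [0.0, 0.0, 0.84]
```

Call:
send_rows([
  [[0, 0, 0, 0, 0, 0, 1], [0, 0, 0, 0, 0, 1, 1], [0, 0, 0, 0, 0, 1, 1], [0, 0, 0, 0, 0, 1, 1], [0, 0, 0, 0, 0, 1, 1]],
])

```text
time_s: 46.08
ee_pos: [0.3751, -0.31, 0.1174]
orientation: [-3.14, 0.055, 0.002]
force: [0.5, -0.3, 0.2]
finger_gap: 0.085
grasp_force: 0.0
```

Call:
send_rows([
  [[0, 0, 0, 0, 0, 1, 1], [0, 0, 0, 0, 0, 1, 1], [0, 0, 0, 0, 0, 1, 1], [0, 0, 0, 0, 0, 0.9, 1], [0, 0, 0, 0, 0, 0, 1]],
])

```text
time_s: 46.7
ee_pos: [0.3745, -0.3093, 0.0197]
orientation: [-3.138, 0.055, 0.005]
force: [-0.6, 0.5, 0.4]
finger_gap: 0.0855
grasp_force: 0.0
```

Call:
send_rows([
  [[0, 0, 0, 0, 0, 0.6, 1], [0, 0, 0, 0, 0, 0.3, 1], [0, 0, 0, 0, 0, 0, 1], [0, 0, 0, 0, 0, 0, 1]],
])

```text
time_s: 47.2
ee_pos: [0.3755, -0.3104, -0.0009]
orientation: [-3.141, 0.055, 0.001]
force: [0.3, -0.3, 0.4]
finger_gap: 0.0856
grasp_force: 0.0
```

Call:
send_rows([
  [[0, 0, 0, 0, 0, 0, -1], [0, 0, 0, 0, 0, 0, -1], [0, 0, 0, 0, 0, 0, -1], [0, 0, 0, 0, 0, 0, -1], [0, 0, 0, 0, 0, 0, -1]],
])

```text
time_s: 47.82
ee_pos: [0.3755, -0.3105, -0.0005]
orientation: [-3.141, 0.055, 0.0]
force: [-2.2, 2.5, 10.2]
finger_gap: 0.0545
grasp_force: 51.3
```

Call:
send_rows([
  [[0, 0, 0, 0, 0, -0.5, -1], [0, 0, 0, 0, 0, -1, -1], [0, 0, 0, 0, 0, -1, -1], [0, 0, 0, 0, 0, -1, -1], [0, 0, 0, 0, 0, -1, -1]],
])

```text
time_s: 48.45
ee_pos: [0.3754, -0.3103, 0.1129]
orientation: [-3.141, 0.055, 0.001]
force: [-0.6, -0.3, -1.0]
finger_gap: 0.0545
grasp_force: 53.8
```

Call:
send_rows([
  [[0, 0, 0, 0, 0, -1, -1], [0, 0, 0, 0, 0, -1, -1], [0, 0, 0, 0, 0, -1, -1], [0, 0, 0, 0, 0, -1, -1], [0, 0, 0.96, 0, 0, 0, -1]],
])

```text
time_s: 49.08
ee_pos: [0.3759, -0.3108, 0.214]
orientation: [3.133, -0.208, 0.003]
force: [-0.2, -0.7, -2.5]
finger_gap: 0.0544
grasp_force: 53.8
```

Call:
send_rows([
  [[0, 0, 0.96, 0, 0, 0, -1], [0, 0, 0.96, 0, 0, 0, -1], [0, 0, 0.96, 0, 0, 0, -1], [0, 0, 0.96, 0, 0, 0, -1], [0, 0, 0, 0, 0, 0, -1]],
])

```text
time_s: 49.7
ee_pos: [0.3754, -0.3103, 0.2119]
orientation: [-3.038, 0.799, 0.001]
force: [-0.5, -0.3, -1.4]
finger_gap: 0.0543
grasp_force: 53.8
```

Call:
send_rows([
  [[0, 0.87, 0, 0, 0, 0, -1], [0, 0.87, 0, 0, 0, 0, -1], [0, 0.87, 0, 0, 0, 0, -1], [0, 0.87, 0, 0, 0, 0, -1], [0, 0.87, 0, 0, 0, 0, -1]],
])

```text
time_s: 50.32
ee_pos: [0.3754, -0.3103, 0.2118]
orientation: [2.866, -0.75, 0.636]
force: [-0.4, -0.0, -0.7]
finger_gap: 0.0541
grasp_force: 53.8
```

Call:
send_rows([
  [[0, 0.87, 0, 0, 0, 0, -1], [0, 0, 0, 0, 0, 0, -1]],
])

```text
time_s: 50.58
ee_pos: [0.3747, -0.31, 0.2114]
orientation: [2.819, -0.741, 0.751]
force: [0.1, 1.0, -0.7]
finger_gap: 0.0545
grasp_force: 53.8
```

```bash
python3 - <<'E'
from pl import *
route((board(.042,.094,.08)+[0,0,.05],YW,30),(board(.042,.094,.08),YW,30),(board(.042,.094,.006),YW,30))
E
```

```text
t 50.6 p [ 0.3747 -0.31    0.2114] yaw -29.4 q6 0.98 F [ 0.1  1.  -0.7] gap 0.0545 g 53.8
-> [ 0.5588 -0.2485  0.1983] -29.5 30
  rot 1 x [0.0, 0.03, 0.01]
  mov 6 x [0.71, -0.96, 0.51]
-> [ 0.5588 -0.2485  0.1483] -29.5 30
  mov 2 x [-0.5, 0.0, 0.87]
-> [ 0.591  -0.2667  0.0842] -29.5 30
  mov 3 x [-0.0, 0.0, 0.99]
```

Call:
send_rows([
  [[0, 0, 0, 0.71, -0.96, 0.51, -1], [0, 0, 0, 0.71, -0.96, 0.51, -1], [0, 0, 0, 0.71, -0.96, 0.51, -1], [0, 0, 0, 0.71, -0.96, 0.51, -1], [0, 0, 0, 0.71, -0.96, 0.51, -1]],
])

```text
time_s: 51.2
ee_pos: [0.5307, -0.2591, 0.2004]
orientation: [2.82, -0.74, 0.749]
force: [-0.8, -0.3, -0.8]
finger_gap: 0.0542
grasp_force: 53.8
```

Call:
send_rows([
  [[0, 0, 0, 0.71, -0.96, 0.51, -1], [0, 0, 0, -0.5, 0, 0.87, -1], [0, 0, 0, -0.5, 0, 0.87, -1], [0, 0, 0, 0, 0, 0, -1], [0, 0, 0, 0, 0, 0, -1]],
])

```text
time_s: 51.82
ee_pos: [0.5605, -0.2496, 0.149]
orientation: [2.819, -0.741, 0.752]
force: [0.4, -0.8, -0.2]
finger_gap: 0.0539
grasp_force: 53.8
```

```bash
python3 - <<'E'
from pl import *
route((board(.042,.094,.006),YW,30),(board(.042,.094,.001),YW,30))
E
```

```text
t 51.8 p [ 0.5605 -0.2496  0.149 ] yaw -29.5 q6 1.51 F [ 0.4 -0.8 -0.2] gap 0.0539 g 53.8
-> [ 0.591  -0.2667  0.0842] -29.5 30
  rot 1 x [0.0, 0.02, 0.01]
  mov 3 x [-0.03, -0.0, 0.98]
-> [ 0.5932 -0.268   0.0799] -29.5 30
  mov 1 x [0.0, -0.0, 0.2]
```

Call:
send_rows([
  [[0, 0.02, 0, -0.04, 0, 0.98, -1], [0, 0, 0, -0.03, 0, 0.98, -1], [0, 0, 0, -0.03, 0, 0.9, -1], [0, 0, 0, 0, 0, 0, -1], [0, 0, 0, 0, 0, 0, -1]],
])

```text
time_s: 52.45
ee_pos: [0.5894, -0.266, 0.0862]
orientation: [2.817, -0.742, 0.756]
force: [0.3, -0.5, -1.3]
finger_gap: 0.0543
grasp_force: 53.8
```

Call:
send_rows([
  [[0, 0, 0, 0, 0, 0.08, -1], [0, 0, 0, 0, 0, 0, -1], [0, 0, 0, 0, 0, 0, -1]],
])

```text
time_s: 52.82
ee_pos: [0.59, -0.2663, 0.0832]
orientation: [2.818, -0.742, 0.755]
force: [-0.2, 0.8, -0.6]
finger_gap: 0.0543
grasp_force: 53.8
```

Call:
send_rows([
  [[0, 0, 0, 0, 0, 0.06, -1], [0, 0, 0, 0, 0, 0, -1], [0, 0, 0, 0, 0, 0, -1]],
])

```text
time_s: 53.2
ee_pos: [0.5906, -0.2666, 0.0815]
orientation: [2.818, -0.742, 0.754]
force: [0.8, 0.2, -0.4]
finger_gap: 0.0547
grasp_force: 53.8
```

```bash
python3 - <<'E'
from pl import *
route((board(.042,.094,.001),YW,30))
E
```

```text
t 53.2 p [ 0.5906 -0.2666  0.0815] yaw -29.5 q6 1.51 F [ 0.8  0.2 -0.4] gap 0.0547 g 53.8
-> [ 0.5932 -0.268   0.0799] -29.5 30
  mov 1 x [0.07, -0.01, 0.12]
```

Call:
send_rows([
  [[0, 0, 0, 0.06, 0, 0.06, -1], [0, 0, 0, 0, 0, 0, -1]],
])

```text
time_s: 53.45
ee_pos: [0.5925, -0.2677, 0.081]
orientation: [2.818, -0.742, 0.754]
force: [-0.4, 1.0, -0.9]
finger_gap: 0.0546
grasp_force: 53.8
```

Call:
send_rows([
  [[0, 0, 0, 0, 0, 0.04, -1], [0, 0, 0, 0, 0, 0, -1]],
])

```text
time_s: 53.7
ee_pos: [0.5928, -0.2679, 0.08]
orientation: [2.818, -0.742, 0.754]
force: [0.0, -0.6, -0.9]
finger_gap: 0.0546
grasp_force: 53.8
```

Call:
send_rows([
  [[0, 0, 0, 0, 0, 0.03, -1], [0, 0, 0, 0, 0, 0, -1]],
])

```text
time_s: 53.95
ee_pos: [0.5931, -0.2681, 0.0796]
orientation: [2.818, -0.742, 0.754]
force: [-2.3, 1.0, 2.0]
finger_gap: 0.0543
grasp_force: 54.2
```

Call:
send_rows([
  [[0, 0, 0, 0, 0, 0, 0.6], [0, 0, 0, 0, 0, 0, 0.6], [0, 0, 0, 0, 0, 0, 0.6], [0, 0, 0, 0, 0, 0, 0.6]],
])

```text
time_s: 54.45
ee_pos: [0.5932, -0.2681, 0.0795]
orientation: [2.818, -0.742, 0.754]
force: [-0.0, 0.6, 0.4]
finger_gap: 0.0684
grasp_force: 0.0
```

Call:
send_rows([
  [[0, 0, 0, 0, 0, -0.5, 0.6], [0, 0, 0, 0, 0, -1, 0.6], [0, 0, 0, 0, 0, -1, 0.6], [0, 0, 0, 0, 0, -1, 0.6], [0, 0, 0, 0, 0, -1, 0.6]],
])

```text
time_s: 55.08
ee_pos: [0.5436, -0.2401, 0.1785]
orientation: [2.818, -0.742, 0.755]
force: [0.2, 0.3, 0.8]
finger_gap: 0.0686
grasp_force: 0.0
```

Call:
send_rows([
  [[0, -0.88, 0, 0, 0, -1, 1], [0, -0.88, 0, 0, 0, -1, 1], [0, -0.88, 0, 0, 0, -1, 1], [0, -0.88, 0, 0, 0, 0, 1], [0, -0.88, 0, 0, 0, 0, 1]],
])

```text
time_s: 55.7
ee_pos: [0.5164, -0.2247, 0.2464]
orientation: [3.016, -0.794, 0.124]
force: [-0.0, 0.3, 0.2]
finger_gap: 0.0853
grasp_force: 0.0
```

Call:
send_rows([
  [[0, -0.88, 0, 0, 0, 0, 1], [0, 0, -0.9, 0, 0, 0, 1], [0, 0, -0.9, 0, 0, 0, 1], [0, 0, -0.9, 0, 0, 0, 1], [0, 0, 0, 0, 0, 0, 1]],
])

```text
time_s: 56.32
ee_pos: [0.5165, -0.2248, 0.2455]
orientation: [-3.116, 0.384, 0.006]
force: [0.3, -0.0, 0.0]
finger_gap: 0.0856
grasp_force: 0.0
```

```bash
cat > m3.py <<'E'
from h import *
im={n:optics.grab_frame(n) for n in ("top","scene")}
np.savez("f6.npz",**im)
T={"gA":((.385,.314),.013,0),"gB":((.44,.242),.013,0),"punch":((.497,-.033),.013,90)}
rows=[]
for n in im:
    row=[]
    for k,(c,h,s) in T.items():
        o=ortho(n,im[n],c,h)
        if s:
            R=rect(o,c,s)
            if R: print(k,n,np.round(R[1],4),round(R[2],1),np.round(R[3],4))
        cv2.putText(o,k+n,(2,12),0,.4,(0,255,255),1)
        row.append(cv2.resize(o,(260,260),interpolation=cv2.INTER_CUBIC))
    rows.append(np.hstack(row))
cv2.imwrite("pics/m3.png",np.vstack(rows))
for n in im:
    for q in ("graver_1","punch_1"): print(n,q,[(round(d['p'],2),np.round(d['at'],3).tolist()) for d in models.search_frame(n,q)])
E
python3 m3.py; python3 -c "
from pl import *
route(([.50,-.034,.2],-9,0),([.5,-.034,.004],-9,0))"
```

```text
punch top [ 0.5047 -0.033 ] 170.8 [0.0145 0.1113]
punch scene [ 0.5048 -0.0375] 171.0 [0.0157 0.1132]
top graver_1 [(0.72, [0.366, 0.311, 0.02]), (0.71, [0.438, 0.251, 0.024])]
top punch_1 []
scene graver_1 [(0.62, [0.444, 0.246, 0.015]), (0.45, [0.372, 0.313, 0.019])]
scene punch_1 [(0.66, [0.738, 0.093, 0.056]), (0.64, [0.504, -0.032, 0.013])]
t 56.6 p [ 0.5167 -0.2249  0.2449] yaw -14.1 q6 1.27 F [-0.5  0.5 -0.3] gap 0.0856 g 0.0
-> [ 0.5   -0.034  0.2  ] -9 0
  rot 1 x [-0.02, 0.05, -0.89]
  mov 8 x [-0.23, -0.93, 0.22]
-> [ 0.5   -0.034  0.004] -9 0
  mov 8 x [0.0, 0.0, 0.98]
```

View pics/m3.png

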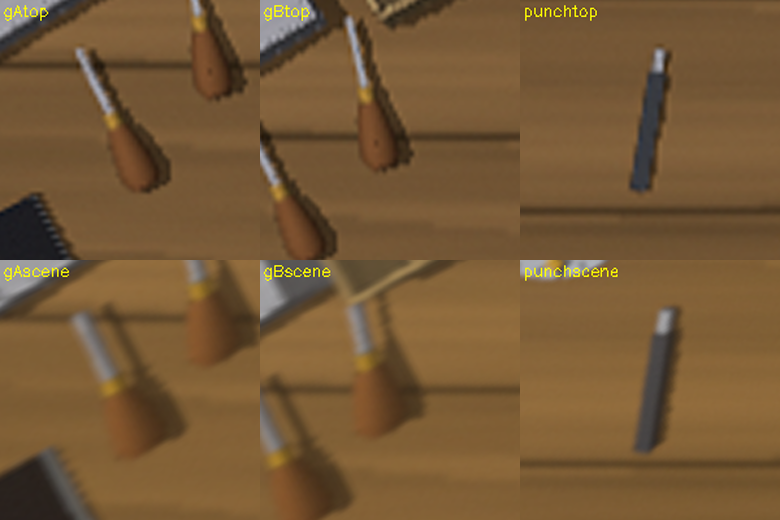

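Call:
send_rows([
  [[0, 0, -0.89, 0, 0, 0, 1], [0, 0, 0, -0.21, -0.93, 0.22, 1], [0, 0, 0, -0.21, -0.93, 0.22, 1], [0, 0, 0, -0.21, -0.93, 0.22, 1], [0, 0, 0, -0.21, -0.93, 0.22, 1]],
])

```text
time_s: 57.25
ee_pos: [0.51, -0.1276, 0.2227]
orientation: [-3.129, 0.245, 0.007]
force: [0.4, -0.4, 0.8]
finger_gap: 0.085
grasp_force: 0.0
```

Call:
send_rows([
  [[0, 0, 0, -0.21, -0.93, 0.22, 1], [0, 0, 0, -0.21, -0.93, 0.22, 1], [0, 0, 0, -0.21, -0.93, 0.22, 1], [0, 0, 0, -0.21, -0.93, 0.22, 1], [0, 0, 0, 0, 0, 1, 1]],
])

```text
time_s: 57.88
ee_pos: [0.5039, -0.0319, 0.177]
orientation: [-3.13, 0.242, 0.003]
force: [0.3, -0.7, 0.0]
finger_gap: 0.0853
grasp_force: 0.0
```

Call:
send_rows([
  [[0, 0, 0, 0, 0, 1, 1], [0, 0, 0, 0, 0, 1, 1], [0, 0, 0, 0, 0, 1, 1], [0, 0, 0, 0, 0, 1, 1], [0, 0, 0, 0, 0, 0, 1]],
])

```text
time_s: 58.5
ee_pos: [0.5021, -0.0329, 0.075]
orientation: [-3.129, 0.245, 0.012]
force: [-1.0, 0.6, 0.6]
finger_gap: 0.0856
grasp_force: 0.0
```

```bash
python3 -c "
from pl import *
route(([.5047,-.0352,.004],-9,0))"
```

```text
t 58.5 p [ 0.5021 -0.0329  0.075 ] yaw -8.9 q6 1.51 F [-1.   0.6  0.6] gap 0.0856 g 0.0
-> [ 0.5047 -0.0352  0.004 ] -9 0
  rot 1 x [-0.02, 0.08, 0.01]
  mov 3 x [0.04, 0.02, 0.95]
```

Call:
send_rows([
  [[0, 0, 0, 0.02, 0.02, 0.95, 1], [0, 0, 0, 0.02, 0.02, 0.95, 1], [0, 0, 0, 0.02, 0.02, 0.93, 1], [0, 0, 0, 0, 0, 0, 1], [0, 0, 0, 0, 0, 0, -1]],
])

```text
time_s: 59.12
ee_pos: [0.5051, -0.0356, 0.0071]
orientation: [-3.13, 0.244, 0.004]
force: [0.1, -1.3, -0.4]
finger_gap: 0.0696
grasp_force: 0.0
```

Call:
send_rows([
  [[0, 0, 0, 0, 0, 0, -1], [0, 0, 0, 0, 0, 0, -1], [0, 0, 0, 0, 0, 0, -1], [0, 0, 0, 0, 0, 0, -1], [0, 0, 0, 0, 0, 0, -1]],
])

```text
time_s: 59.75
ee_pos: [0.5046, -0.0358, 0.0061]
orientation: [-3.13, 0.245, 0.006]
force: [-2.8, 0.7, 7.6]
finger_gap: 0.011
grasp_force: 49.0
```

Call:
send_rows([
  [[0, 0, 0, 0, 0, -0.5, -1], [0, 0, 0, 0, 0, -1, -1], [0, 0, 0, 0, 0, -1, -1], [0, 0, 0, 0, 0, -1, -1], [0, 0, 0, 0, 0, -1, -1]],
])

```text
time_s: 60.38
ee_pos: [0.5048, -0.036, 0.1197]
orientation: [-3.13, 0.245, 0.006]
force: [0.7, -0.4, -2.2]
finger_gap: 0.0111
grasp_force: 49.2
```

Call:
send_rows([
  [[0, 0, 0, 0, 0, -1, -1], [0, 0, 0, 0, 0, -1, -1], [0, 0, 0, 0, 0, -1, -1], [0, 0, 0, 0, 0, -1, -1], [0, 0, 0, 0, 0, 0, -1]],
])

```text
time_s: 61.0
ee_pos: [0.5058, -0.0364, 0.2203]
orientation: [-3.13, 0.244, 0.002]
force: [0.6, 0.1, -2.0]
finger_gap: 0.0113
grasp_force: 49.2
```

```bash
python3 -c "
from pl import *
s=r.sense()
route((s['ee_pos'],121,0),([.527,.3945,.2],121,0),([.527,.3945,.014],121,0))"
```

```text
t 61.0 p [ 0.5058 -0.0364  0.2203] yaw -8.9 q6 1.5 F [ 0.6  0.1 -2. ] gap 0.0113 g 49.2
-> [ 0.5058 -0.0364  0.2203] 121 0
  rot 23 x [-0.0, -0.0, -0.99]
-> [0.527  0.3945 0.2   ] 121 0
  mov 15 x [0.96, 0.64, 0.05]
-> [0.527  0.3945 0.014 ] 121 0
  mov 8 x [0.0, 0.0, 0.93]
```

Call:
send_rows([
  [[0, 0, -0.99, 0, 0, 0, -1], [0, 0, -0.99, 0, 0, 0, -1], [0, 0, -0.99, 0, 0, 0, -1], [0, 0, -0.99, 0, 0, 0, -1], [0, 0, -0.99, 0, 0, 0, -1]],
])

```text
time_s: 61.62
ee_pos: [0.5049, -0.0362, 0.2174]
orientation: [-3.092, -0.534, 0.007]
force: [-0.0, -0.5, -1.1]
finger_gap: 0.0107
grasp_force: 49.2
```

Call:
send_rows([
  [[0, 0, -0.99, 0, 0, 0, -1], [0, 0, -0.99, 0, 0, 0, -1], [0, 0, -0.99, 0, 0, 0, -1], [0, 0, -0.99, 0, 0, 0, -1], [0, 0, -0.99, 0, 0, 0, -1]],
])

```text
time_s: 62.25
ee_pos: [0.5049, -0.0362, 0.2174]
orientation: [-2.866, -1.275, 0.006]
force: [0.3, 0.7, -0.9]
finger_gap: 0.011
grasp_force: 49.2
```

Call:
send_rows([
  [[0, 0, -0.99, 0, 0, 0, -1], [0, 0, -0.99, 0, 0, 0, -1], [0, 0, -0.99, 0, 0, 0, -1], [0, 0, -0.99, 0, 0, 0, -1], [0, 0, -0.99, 0, 0, 0, -1]],
])

```text
time_s: 62.88
ee_pos: [0.5049, -0.0362, 0.2174]
orientation: [-2.465, -1.938, 0.004]
force: [0.3, 0.0, -2.1]
finger_gap: 0.0112
grasp_force: 49.2
```

Call:
send_rows([
  [[0, 0, -0.99, 0, 0, 0, -1], [0, 0, -0.99, 0, 0, 0, -1], [0, 0, -0.99, 0, 0, 0, -1], [0, 0, -0.99, 0, 0, 0, -1], [0, 0, -0.99, 0, 0, 0, -1]],
])

```text
time_s: 63.5
ee_pos: [0.5049, -0.0362, 0.2174]
orientation: [-1.915, -2.482, 0.001]
force: [-0.3, -0.5, -1.2]
finger_gap: 0.0111
grasp_force: 49.2
```

Call:
send_rows([
  [[0, 0, -0.99, 0, 0, 0, -1], [0, 0, -0.99, 0, 0, 0, -1], [0, 0, -0.99, 0, 0, 0, -1], [0, 0, 0, 0.96, 0.64, 0.05, -1], [0, 0, 0, 0.96, 0.64, 0.05, -1]],
])

```text
time_s: 64.12
ee_pos: [0.5071, 0.0219, 0.215]
orientation: [-1.533, -2.736, 0.0]
force: [0.5, 0.4, -1.7]
finger_gap: 0.0112
grasp_force: 49.2
```

Call:
send_rows([
  [[0, 0, 0, 0.96, 0.64, 0.05, -1], [0, 0, 0, 0.96, 0.64, 0.05, -1], [0, 0, 0, 0.96, 0.64, 0.05, -1], [0, 0, 0, 0.96, 0.64, 0.05, -1], [0, 0, 0, 0.96, 0.64, 0.05, -1]],
])

```text
time_s: 64.75
ee_pos: [0.5124, 0.1664, 0.2091]
orientation: [-1.531, -2.736, 0.001]
force: [-0.9, -0.2, -0.4]
finger_gap: 0.0109
grasp_force: 49.2
```

Call:
send_rows([
  [[0, 0, 0, 0.96, 0.64, 0.05, -1], [0, 0, 0, 0.96, 0.64, 0.05, -1], [0, 0, 0, 0.96, 0.64, 0.05, -1], [0, 0, 0, 0.96, 0.64, 0.05, -1], [0, 0, 0, 0.96, 0.64, 0.05, -1]],
])

```text
time_s: 65.38
ee_pos: [0.5179, 0.3104, 0.2032]
orientation: [-1.531, -2.736, 0.001]
force: [-0.1, 0.4, -1.3]
finger_gap: 0.0112
grasp_force: 49.2
```

Call:
send_rows([
  [[0, 0, 0, 0.96, 0.64, 0.05, -1], [0, 0, 0, 0.96, 0.64, 0.05, -1], [0, 0, 0, 0.96, 0.64, 0.05, -1], [0, 0, 0, 0, 0, 0, -1]],
])

```text
time_s: 65.88
ee_pos: [0.5208, 0.3974, 0.1991]
orientation: [-1.529, -2.737, 0.002]
force: [-0.5, -0.9, -0.9]
finger_gap: 0.0113
grasp_force: 49.2
```

```bash
python3 -c "
from pl import *
route(([.527,.3945,.016],121,0))"
```

```text
t 65.9 p [0.5208 0.3974 0.1991] yaw 121.6 q6 -0.02 F [-0.5 -0.9 -0.9] gap 0.0113 g 49.2
-> [0.527  0.3945 0.016 ] 121 0
  rot 1 x [-0.04, -0.05, 0.11]
  mov 8 x [-0.03, 0.02, 0.92]
```

Call:
send_rows([
  [[0, 0, 0.11, -0.24, 0.16, 0.4, -1], [0, 0, 0, 0, 0, 1, -1], [0, 0, 0, 0, 0, 1, -1], [0, 0, 0, 0, 0, 1, -1], [0, 0, 0, 0, 0, 1, -1]],
])

```text
time_s: 66.5
ee_pos: [0.5279, 0.3919, 0.0889]
orientation: [-1.549, -2.727, 0.001]
force: [-0.3, -0.2, -1.1]
finger_gap: 0.0115
grasp_force: 49.2
```

Call:
send_rows([
  [[0, 0, 0, 0, 0, 1, -1], [0, 0, 0, 0, 0, 1, -1], [0, 0, 0, 0, 0, 0.8, -1], [0, 0, 0, 0, 0, 0, -1], [0, 0, 0, 0, 0, 0, -1]],
])

```text
time_s: 67.12
ee_pos: [0.5278, 0.3936, 0.0213]
orientation: [-1.548, -2.729, -0.002]
force: [0.4, 0.4, -1.2]
finger_gap: 0.0112
grasp_force: 49.2
```

Call:
send_rows([
  [[0, 0, 0, 0, 0, 0, -0.2], [0, 0, 0, 0, 0, 0, -0.2], [0, 0, 0, 0, 0, 0, -0.2], [0, 0, 0, 0, 0, 0, -0.2]],
])

```text
time_s: 67.62
ee_pos: [0.5274, 0.3936, 0.0206]
orientation: [-1.547, -2.729, -0.001]
force: [-0.5, -0.7, 0.6]
finger_gap: 0.034
grasp_force: 0.0
```

Call:
send_rows([
  [[0, 0, 0, 0, 0, -1, -0.2], [0, 0, 0, 0, 0, -1, -0.2], [0, 0, 0, 0, 0, -1, -0.2], [0, 0, 0, 0, 0, -1, -0.2], [0, 0, 0, 0, 0, -1, -0.2]],
])

```text
time_s: 68.25
ee_pos: [0.5278, 0.3932, 0.1463]
orientation: [-1.547, -2.729, -0.001]
force: [0.4, 0.1, -0.6]
finger_gap: 0.0341
grasp_force: 0.0
```

Call:
send_rows([
  [[0, 0, 0, 0, 0, -1, 1], [0, 0, 0, 0, 0, -1, 1], [0, 0, 0, 0, 0, -0.5, 1], [0, 0, 0, 0, 0, 0, 1]],
])

```text
time_s: 68.75
ee_pos: [0.5283, 0.3932, 0.2083]
orientation: [-1.547, -2.729, -0.002]
force: [0.5, 0.1, -0.4]
finger_gap: 0.0857
grasp_force: 0.0
```

```bash
python3 - <<'E'
from pl import *
s=r.sense()
route(([.44,.252,.12],192,0),([.44,.252,.008],192,0))
from h import *
im={n:optics.grab_frame(n) for n in ("top","scene")}
for n in im:
    for q in ("graver_1","punch_1"): print(n,q,[(round(d['p'],2),np.round(d['at'],3).tolist()) for d in models.search_frame(n,q)])
np.savez("f7.npz",**im)
cv2.imwrite("pics/tr.png",cv2.resize(im["scene"][100:240,240:380],(600,600),interpolation=cv2.INTER_CUBIC))
E
```

```text
t 68.8 p [0.5283 0.3932 0.2083] yaw 120.9 q6 -0.02 F [ 0.5  0.1 -0.4] gap 0.0857 g 0.0
-> [0.44  0.252 0.12 ] 192 0
  rot 13 x [0.0, -0.0, -0.95]
  mov 5 x [0.93, -0.96, 0.71]
-> [0.44  0.252 0.008] 192 0
  mov 5 x [0.0, 0.0, 0.9]
top graver_1 [(0.73, [0.366, 0.312, 0.024]), (0.48, [0.438, 0.252, 0.021])]
top punch_1 [(0.46, [0.539, 0.372, 0.017])]
scene graver_1 [(0.58, [0.44, 0.248, 0.016]), (0.46, [0.371, 0.309, 0.018])]
scene punch_1 [(0.68, [0.531, 0.392, 0.016]), (0.44, [0.692, -0.005, 0.088])]
```

View pics/tr.png

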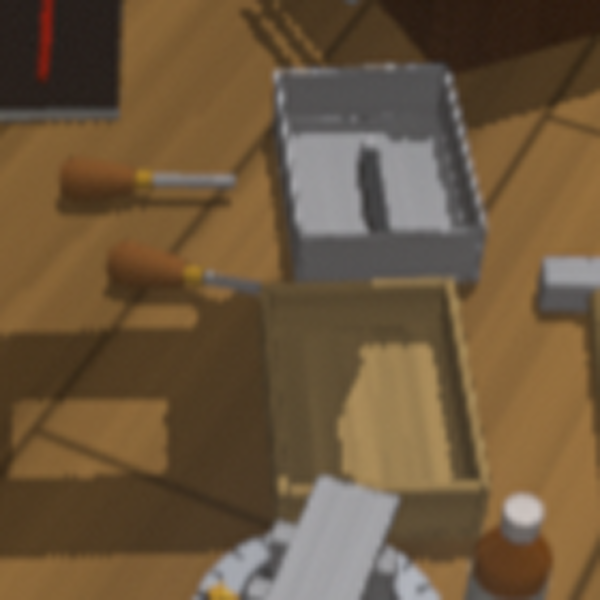

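Call:
send_rows([
  [[0, 0, -0.95, 0, 0, 0, 0.4], [0, 0, -0.95, 0, 0, 0, 0.4], [0, 0, -0.95, 0, 0, 0, 0.4], [0, 0, -0.95, 0, 0, 0, 0.4], [0, 0, -0.95, 0, 0, 0, 0.4]],
])

```text
time_s: 69.68
ee_pos: [0.528, 0.393, 0.2075]
orientation: [-0.857, -3.017, -0.002]
force: [0.0, -0.2, -0.5]
finger_gap: 0.0599
grasp_force: 0.0
```

Call:
send_rows([
  [[0, 0, -0.95, 0, 0, 0, 0.4], [0, 0, -0.95, 0, 0, 0, 0.4], [0, 0, -0.95, 0, 0, 0, 0.4], [0, 0, -0.95, 0, 0, 0, 0.4], [0, 0, -0.95, 0, 0, 0, 0.4]],
])

```text
time_s: 70.3
ee_pos: [0.528, 0.393, 0.2075]
orientation: [-0.123, -3.134, -0.003]
force: [0.4, 0.0, -0.0]
finger_gap: 0.0602
grasp_force: 0.0
```

Call:
send_rows([
  [[0, 0, -0.95, 0, 0, 0, 0.4], [0, 0, -0.95, 0, 0, 0, 0.4], [0, 0, -0.95, 0, 0, 0, 0.4], [0, 0, 0, 0.93, -0.96, 0.71, 0.4], [0, 0, 0, 0.93, -0.96, 0.71, 0.4]],
])

```text
time_s: 70.92
ee_pos: [0.4915, 0.3361, 0.1714]
orientation: [0.319, -3.121, -0.005]
force: [0.4, -0.5, 0.3]
finger_gap: 0.0598
grasp_force: 0.0
```

Call:
send_rows([
  [[0, 0, 0, 0.93, -0.96, 0.71, 0.4], [0, 0, 0, 0.93, -0.96, 0.71, 0.4], [0, 0, 0, 0.93, -0.96, 0.71, 0.4], [0, 0, 0, 0, 0, 0, 0.4]],
])

```text
time_s: 71.42
ee_pos: [0.4367, 0.2508, 0.118]
orientation: [0.317, -3.12, -0.004]
force: [0.3, 0.8, 1.0]
finger_gap: 0.0595
grasp_force: 0.0
```

```bash
python3 - <<'E'
from pl import *
route(([.44,.252,.006],192,0))
E
```

```text
t 71.4 p [0.4367 0.2508 0.118 ] yaw -168.4 q6 -1.41 F [0.3 0.8 1. ] gap 0.0595 g 0.0
-> [0.44  0.252 0.006] 192 0
  rot 1 x [0.03, -0.06, -0.07]
  mov 5 x [-0.03, 0.0, 0.9]
```

Call:
send_rows([
  [[0, 0, 0, -0.06, 0, 0.9, 0.4], [0, 0, 0, 0, 0, 0.9, 0.4], [0, 0, 0, 0, 0, 0.9, 0.4], [0, 0, 0, 0, 0, 0.9, 0.4], [0, 0, 0, 0, 0, 0.85, 0.4]],
])

```text
time_s: 72.05
ee_pos: [0.4396, 0.2534, 0.0074]
orientation: [0.319, -3.122, -0.005]
force: [0.3, 0.5, -0.5]
finger_gap: 0.0596
grasp_force: 0.0
```

Call:
send_rows([
  [[0, 0, 0, 0, 0, 0, 0.4], [0, 0, 0, 0, 0, 0, -1], [0, 0, 0, 0, 0, 0, -1], [0, 0, 0, 0, 0, 0, -1], [0, 0, 0, 0, 0, 0, -1]],
])

```text
time_s: 72.68
ee_pos: [0.4399, 0.2532, 0.0092]
orientation: [0.319, -3.123, -0.006]
force: [-0.2, -0.5, 6.0]
finger_gap: 0.0267
grasp_force: 49.8
```

Call:
send_rows([
  [[0, 0, 0, 0, 0, 0, -1], [0, 0, 0, 0, 0, -0.5, -1], [0, 0, 0, 0, 0, -1, -1], [0, 0, 0, 0, 0, -1, -1], [0, 0, 0, 0, 0, 0, -1]],
])

```text
time_s: 73.3
ee_pos: [0.4405, 0.2532, 0.0731]
orientation: [-0.319, 3.125, 0.007]
force: [-0.4, 0.2, -1.1]
finger_gap: 0.0272
grasp_force: 49.2
```

```bash
cat >> pl.py <<'E'
def tray(x,y,z,c=(.611,.2005),yaw=30):
    a=np.radians(yaw);return np.array([c[0]+x*np.cos(a)-y*np.sin(a),c[1]+x*np.sin(a)+y*np.cos(a),z])
E
python3 - <<'E'
from pl import *
s=r.sense()
# graver yaw = tool yaw-180 -> at 120 blade to -y ; origin at tray y=+40
route((s['ee_pos']+[0,0,.1],120,0),(tray(.015,.04,.15),120,0),(tray(.015,.04,.026),120,0))
E
```

```text
t 73.3 p [0.4405 0.2532 0.0731] yaw -168.3 q6 -1.41 F [-0.4  0.2 -1.1] gap 0.0272 g 49.2
-> [0.4405 0.2532 0.1731] 120 0
  rot 13 x [0.0, -0.0, 0.96]
  mov 4 x [0.0, 0.0, -1.0]
-> [0.604  0.2426 0.15  ] 120 0
  mov 6 x [-0.61, 0.91, 0.15]
-> [0.604  0.2426 0.026 ] 120 0
  mov 5 x [0.0, 0.0, 0.99]
```

Call:
send_rows([
  [[0, 0, 0, 0, 0, -1, -1], [0, 0, 0, 0, 0, -1, -1], [0, 0, 0, 0, 0, -1, -1], [0, 0, 0, 0, 0, -1, -1], [0, 0, 0.96, 0, 0, 0, -1]],
])

```text
time_s: 73.92
ee_pos: [0.4403, 0.2526, 0.172]
orientation: [0.166, -3.135, -0.006]
force: [-0.2, -0.1, -1.2]
finger_gap: 0.0267
grasp_force: 49.3
```

Call:
send_rows([
  [[0, 0, 0.96, 0, 0, 0, -1], [0, 0, 0.96, 0, 0, 0, -1], [0, 0, 0.96, 0, 0, 0, -1], [0, 0, 0.96, 0, 0, 0, -1], [0, 0, 0.96, 0, 0, 0, -1]],
])

```text
time_s: 74.55
ee_pos: [0.4396, 0.2523, 0.17]
orientation: [-0.586, -3.081, -0.002]
force: [0.6, 0.7, -0.4]
finger_gap: 0.0268
grasp_force: 49.3
```

Call:
send_rows([
  [[0, 0, 0.96, 0, 0, 0, -1], [0, 0, 0.96, 0, 0, 0, -1], [0, 0, 0.96, 0, 0, 0, -1], [0, 0, 0.96, 0, 0, 0, -1], [0, 0, 0.96, 0, 0, 0, -1]],
])

```text
time_s: 75.18
ee_pos: [0.4396, 0.2523, 0.1701]
orientation: [-1.301, -2.853, -0.0]
force: [-0.2, 0.3, -0.5]
finger_gap: 0.027
grasp_force: 49.3
```

Call:
send_rows([
  [[0, 0, 0.96, 0, 0, 0, -1], [0, 0, 0.96, 0, 0, 0, -1], [0, 0, 0, -0.61, 0.91, 0.1, -1], [0, 0, 0, -0.61, 0.91, 0.1, -1], [0, 0, 0, -0.61, 0.91, 0.1, -1]],
])

```text
time_s: 75.8
ee_pos: [0.5224, 0.2471, 0.1621]
orientation: [-1.564, -2.718, 0.0]
force: [-0.0, 0.7, -0.3]
finger_gap: 0.0267
grasp_force: 49.3
```

Call:
send_rows([
  [[0, 0, 0, -0.61, 0.91, 0.1, -1], [0, 0, 0, -0.61, 0.91, 0.1, -1], [0, 0, 0, -0.61, 0.91, 0.1, -1], [0, 0, 0, 0, 0, 0, -1], [0, 0, 0, 0, 0, 0, -1]],
])

```text
time_s: 76.42
ee_pos: [0.6032, 0.2419, 0.1543]
orientation: [-1.564, -2.718, 0.001]
force: [-0.5, -0.1, -0.6]
finger_gap: 0.0267
grasp_force: 49.4
```

```bash
python3 - <<'E'
from pl import *
route((tray(.015,.04,.021),120,0))
E
```

```text
t 76.4 p [0.6032 0.2419 0.1543] yaw 120.2 q6 -0.27 F [-0.5 -0.1 -0.6] gap 0.0267 g 49.4
-> [0.604  0.2426 0.021 ] 120 0
  rot 1 x [-0.03, -0.05, 0.03]
  mov 6 x [0.0, 0.01, 0.89]
```

Call:
send_rows([
  [[0, 0, 0, 0, 0, 1, -1], [0, 0, 0, 0, 0, 1, -1], [0, 0, 0, 0, 0, 1, -1], [0, 0, 0, 0, 0, 1, -1], [0, 0, 0, 0, 0, 1, -1]],
])

```text
time_s: 77.05
ee_pos: [0.6025, 0.2426, 0.0294]
orientation: [-1.564, -2.719, -0.001]
force: [0.1, -0.6, -0.6]
finger_gap: 0.0271
grasp_force: 49.4
```

Call:
send_rows([
  [[0, 0, 0, 0, 0, 0.3, -1], [0, 0, 0, 0, 0, 0, -1], [0, 0, 0, 0, 0, 0, -0.1], [0, 0, 0, 0, 0, 0, -0.1], [0, 0, 0, 0, 0, 0, -0.1]],
])

```text
time_s: 77.68
ee_pos: [0.6034, 0.2423, 0.0228]
orientation: [-1.565, -2.719, -0.001]
force: [-0.0, 0.5, 0.0]
finger_gap: 0.0385
grasp_force: 0.0
```

Call:
send_rows([
  [[0, 0, 0, 0, 0, -1, -0.1], [0, 0, 0, 0, 0, -1, -0.1], [0, 0, 0, 0, 0, -1, -0.1], [0, 0, 0, 0, 0, -1, -0.1], [0, 0, 0, 0, 0, -1, 0.4]],
])

```text
time_s: 78.3
ee_pos: [0.6037, 0.2419, 0.1483]
orientation: [-1.565, -2.719, -0.001]
force: [0.6, -0.5, -1.2]
finger_gap: 0.0554
grasp_force: 0.0
```

Call:
send_rows([
  [[0, 0, 0.98, 0, 0, -1, 0.4], [0, 0, 0.98, 0, 0, 0, 0.4], [0, 0, 0.98, 0, 0, 0, 0.4], [0, 0, 0.98, 0, 0, 0, 0.4], [0, 0, 0.98, 0, 0, 0, 0.4]],
])

```text
time_s: 78.92
ee_pos: [0.6038, 0.2419, 0.1724]
orientation: [-2.181, -2.254, 0.001]
force: [-0.5, 0.4, 0.1]
finger_gap: 0.0602
grasp_force: 0.0
```

Call:
send_rows([
  [[0, 0, 0.98, 0, 0, 0, 0.4], [0, 0, 0.98, 0, 0, 0, 0.4], [0, 0, 0.98, 0, 0, 0, 0.4], [0, 0, 0.98, 0, 0, 0, 0.4], [0, 0, 0.98, 0, 0, 0, 0.4]],
])

```text
time_s: 79.55
ee_pos: [0.6038, 0.2419, 0.1724]
orientation: [-2.663, -1.658, 0.003]
force: [0.2, 1.0, 0.1]
finger_gap: 0.0599
grasp_force: 0.0
```

Call:
send_rows([
  [[0, 0, 0.98, 0, 0, 0, 0.4], [0, 0, 0.98, 0, 0, 0, 0.4], [0, 0, 0.98, 0, 0, 0, 0.4], [0, 0, 0.98, 0, 0, 0, 0.4], [0, 0, 0.98, 0, 0, 0, 0.4]],
])

```text
time_s: 80.18
ee_pos: [0.6038, 0.2419, 0.1724]
orientation: [-2.986, -0.963, 0.005]
force: [0.2, -0.8, 0.6]
finger_gap: 0.0595
grasp_force: 0.0
```

Call:
send_rows([
  [[0, 0, 0.98, 0, 0, 0, 0.4], [0, 0, 0.98, 0, 0, 0, 0.4], [0, 0, 0, 0, 0, 0, 0.4]],
])

```text
time_s: 80.55
ee_pos: [0.6038, 0.2419, 0.1724]
orientation: [-3.065, -0.672, 0.005]
force: [-0.7, 0.3, -0.6]
finger_gap: 0.0598
grasp_force: 0.0
```

```bash
python3 - <<'E'
from pl import *
route(([.367,.314,.1],25,0),([.367,.314,.006],25,0))
from h import *
im={n:optics.grab_frame(n) for n in ("top","scene")}
for n in im:
    for q in ("graver_1",): print(n,q,[(round(d['p'],2),np.round(d['at'],3).tolist()) for d in models.search_frame(n,q)])
cv2.imwrite("pics/tr2.png",np.hstack([cv2.resize(im["scene"][100:240,240:380],(400,400),interpolation=cv2.INTER_CUBIC),cv2.resize(ortho("top",im["top"],(.385,.314),.013),(400,400))]))
E
```

```text
t 80.5 p [0.6038 0.2419 0.1724] yaw 24.7 q6 1.4 F [-0.7  0.3 -0.6] gap 0.0598 g 0.0
-> [0.367 0.314 0.1  ] 25 0
  rot 1 x [-0.04, 0.03, -0.05]
  mov 8 x [-0.92, -0.83, 0.36]
-> [0.367 0.314 0.006] 25 0
  mov 4 x [0.0, 0.0, 0.94]
top graver_1 [(0.63, [0.595, 0.248, 0.029])]
scene graver_1 [(0.66, [0.606, 0.234, 0.024]), (0.62, [0.37, 0.312, 0.016])]
```

View pics/tr2.png

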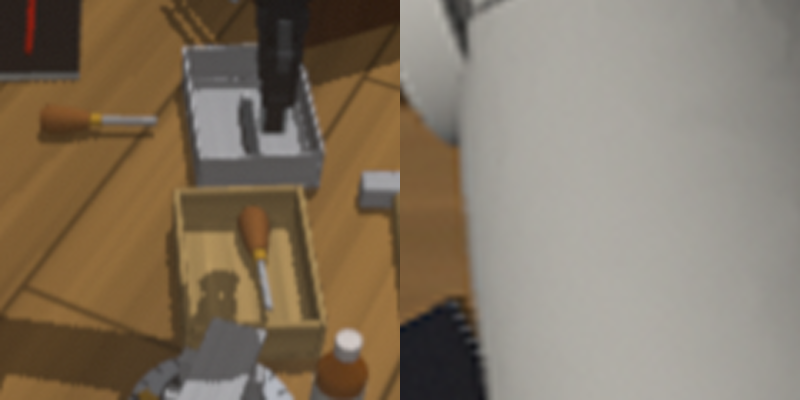

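Call:
send_rows([
  [[0, 0, 0, -0.92, -0.83, 0.36, 0.4], [0, 0, 0, -0.92, -0.83, 0.36, 0.4], [0, 0, 0, -0.92, -0.83, 0.36, 0.4], [0, 0, 0, -0.92, -0.83, 0.36, 0.4], [0, 0, 0, -0.92, -0.83, 0.36, 0.4]],
])

```text
time_s: 81.38
ee_pos: [0.4548, 0.2884, 0.1278]
orientation: [-3.065, -0.673, 0.005]
force: [0.4, -0.1, -0.2]
finger_gap: 0.0598
grasp_force: 0.0
```

Call:
send_rows([
  [[0, 0, 0, -0.92, -0.83, 0.36, 0.4], [0, 0, 0, -0.92, -0.83, 0.36, 0.4], [0, 0, 0, -0.92, -0.83, 0.36, 0.4], [0, 0, 0, 0, 0, 0, 0.4], [0, 0, 0, 0, 0, 0, 0.4]],
])

```text
time_s: 82.0
ee_pos: [0.3676, 0.3161, 0.1019]
orientation: [-3.065, -0.673, 0.004]
force: [0.6, 0.1, -0.5]
finger_gap: 0.0596
grasp_force: 0.0
```

```bash
python3 - <<'E'
from pl import *
route(([.367,.314,.006],25,0))
E
```

```text
t 82.0 p [0.3676 0.3161 0.1019] yaw 24.8 q6 1.69 F [ 0.6  0.1 -0.5] gap 0.0596 g 0.0
-> [0.367 0.314 0.006] 25 0
  rot 1 x [-0.04, 0.02, -0.04]
  mov 4 x [-0.01, 0.02, 0.96]
```

Call:
send_rows([
  [[0, 0, 0, -0.03, 0.06, 0.95, 0.4], [0, 0, 0, 0, 0, 0.95, 0.4], [0, 0, 0, 0, 0, 0.95, 0.4], [0, 0, 0, 0, 0, 0.95, 0.4], [0, 0, 0, 0, 0, 0, 0.4]],
])

```text
time_s: 82.62
ee_pos: [0.3666, 0.3139, 0.0054]
orientation: [-3.066, -0.671, 0.009]
force: [-0.7, -0.2, 0.5]
finger_gap: 0.0595
grasp_force: 0.0
```

Call:
send_rows([
  [[0, 0, 0, 0, 0, 0, -1], [0, 0, 0, 0, 0, 0, -1], [0, 0, 0, 0, 0, 0, -1], [0, 0, 0, 0, 0, 0, -1], [0, 0, 0, 0, 0, 0, -1]],
])

```text
time_s: 83.25
ee_pos: [0.3674, 0.3149, 0.0077]
orientation: [-3.065, -0.671, 0.002]
force: [0.1, -0.8, 5.6]
finger_gap: 0.0271
grasp_force: 49.8
```

Call:
send_rows([
  [[0, 0, 0, 0, 0, -0.5, -1], [0, 0, 0, 0, 0, -1, -1], [0, 0, 0, 0, 0, -1, -1], [0, 0, 0, 0, 0, -1, -1], [0, 0, 0, 0, 0, -1, -1]],
])

```text
time_s: 83.88
ee_pos: [0.367, 0.3143, 0.121]
orientation: [-3.065, -0.671, 0.004]
force: [-0.3, -0.4, -0.6]
finger_gap: 0.0266
grasp_force: 49.2
```

Call:
send_rows([
  [[0, 0, 0, 0, 0, -1, -1], [0, 0, 0, 0, 0, -1, -1], [0, 0, 0, 0, 0, 0, -1]],
])

```text
time_s: 84.25
ee_pos: [0.3679, 0.3146, 0.1716]
orientation: [-3.064, -0.671, -0.001]
force: [0.4, -0.3, -0.7]
finger_gap: 0.0269
grasp_force: 49.2
```

```bash
python3 - <<'E'
from pl import *
s=r.sense()
route((s['ee_pos'],120,0),(tray(-.015,-.04,.15),120,0),(tray(-.015,-.04,.028),120,0))
E
```

```text
t 84.2 p [0.3679 0.3146 0.1716] yaw 24.7 q6 1.68 F [ 0.4 -0.3 -0.7] gap 0.0269 g 49.2
-> [0.3679 0.3146 0.1716] 120 0
  rot 17 x [-0.0, -0.0, -0.98]
-> [0.618  0.1584 0.15  ] 120 0
  mov 11 x [-0.95, 0.5, 0.08]
-> [0.618  0.1584 0.028 ] 120 0
  mov 5 x [0.0, 0.0, 0.98]
```

Call:
send_rows([
  [[0, 0, -0.98, 0, 0, 0, -1], [0, 0, -0.98, 0, 0, 0, -1], [0, 0, -0.98, 0, 0, 0, -1], [0, 0, -0.98, 0, 0, 0, -1], [0, 0, -0.98, 0, 0, 0, -1]],
])

```text
time_s: 84.88
ee_pos: [0.3669, 0.314, 0.1685]
orientation: [-2.808, -1.399, 0.005]
force: [0.1, -0.8, -0.5]
finger_gap: 0.0268
grasp_force: 49.2
```

Call:
send_rows([
  [[0, 0, -0.98, 0, 0, 0, -1], [0, 0, -0.98, 0, 0, 0, -1], [0, 0, -0.98, 0, 0, 0, -1], [0, 0, -0.98, 0, 0, 0, -1], [0, 0, -0.98, 0, 0, 0, -1]],
])

```text
time_s: 85.5
ee_pos: [0.3669, 0.3139, 0.1685]
orientation: [-2.384, -2.038, 0.003]
force: [-0.4, 0.2, -0.5]
finger_gap: 0.0268
grasp_force: 49.1
```

Call:
send_rows([
  [[0, 0, -0.98, 0, 0, 0, -1], [0, 0, -0.98, 0, 0, 0, -1], [0, 0, -0.98, 0, 0, 0, -1], [0, 0, -0.98, 0, 0, 0, -1], [0, 0, -0.98, 0, 0, 0, -1]],
])

```text
time_s: 86.12
ee_pos: [0.3669, 0.3139, 0.1685]
orientation: [-1.819, -2.555, 0.001]
force: [0.5, -0.7, -1.0]
finger_gap: 0.0272
grasp_force: 49.1
```

Call:
send_rows([
  [[0, 0, -0.98, 0, 0, 0, -1], [0, 0, -0.98, 0, 0, 0, -1], [0, 0, 0, -0.95, 0.5, 0.08, -1], [0, 0, 0, -0.95, 0.5, 0.08, -1], [0, 0, 0, -0.95, 0.5, 0.08, -1]],
])

```text
time_s: 86.75
ee_pos: [0.4357, 0.2708, 0.1621]
orientation: [-1.564, -2.718, 0.0]
force: [-0.2, -0.0, -0.3]
finger_gap: 0.0267
grasp_force: 49.2
```

Call:
send_rows([
  [[0, 0, 0, -0.95, 0.5, 0.08, -1], [0, 0, 0, -0.95, 0.5, 0.08, -1], [0, 0, 0, -0.95, 0.5, 0.08, -1], [0, 0, 0, -0.95, 0.5, 0.08, -1], [0, 0, 0, -0.95, 0.5, 0.08, -1]],
])

```text
time_s: 87.38
ee_pos: [0.5501, 0.1994, 0.1516]
orientation: [-1.564, -2.718, -0.0]
force: [-0.1, 0.0, -1.4]
finger_gap: 0.0267
grasp_force: 49.2
```

Call:
send_rows([
  [[0, 0, 0, -0.95, 0.5, 0.08, -1], [0, 0, 0, -0.95, 0.5, 0.08, -1], [0, 0, 0, -0.95, 0.5, 0.08, -1], [0, 0, 0, 0, 0, 0, -1], [0, 0, 0, 0, 0, 0, -1]],
])

```text
time_s: 88.0
ee_pos: [0.6172, 0.1573, 0.1452]
orientation: [-1.564, -2.718, -0.0]
force: [0.9, 0.2, -0.8]
finger_gap: 0.0271
grasp_force: 49.3
```

```bash
python3 - <<'E'
from pl import *
route((tray(-.015,-.04,.028),120,0))
E
```

```text
t 88.0 p [0.6172 0.1573 0.1452] yaw 120.1 q6 -0.4 F [ 0.9  0.2 -0.8] gap 0.0271 g 49.3
-> [0.618  0.1584 0.028 ] 120 0
  rot 1 x [-0.03, -0.05, 0.03]
  mov 5 x [0.0, 0.01, 0.94]
```

Lower, release, lift and look again numerically.

Call:
send_rows([
  [[0, 0, 0, 0, 0, 0.94, -1], [0, 0, 0, 0, 0, 0.94, -1], [0, 0, 0, 0, 0, 0.94, -1], [0, 0, 0, 0, 0, 0.94, -1], [0, 0, 0, 0, 0, 0.94, -1]],
])

```text
time_s: 88.62
ee_pos: [0.6163, 0.1583, 0.0276]
orientation: [-1.564, -2.719, -0.001]
force: [0.0, 0.6, -0.0]
finger_gap: 0.027
grasp_force: 49.3
```

Call:
send_rows([
  [[0, 0, 0, 0, 0, 0, -1], [0, 0, 0, 0, 0, 0, -0.1], [0, 0, 0, 0, 0, 0, -0.1], [0, 0, 0, 0, 0, 0, -0.1], [0, 0, 0, 0, 0, 0, -0.1]],
])

```text
time_s: 89.25
ee_pos: [0.6169, 0.1577, 0.0283]
orientation: [-1.565, -2.719, -0.001]
force: [-0.2, 0.7, 0.1]
finger_gap: 0.0384
grasp_force: 0.0
```

Call:
send_rows([
  [[0, 0, 0, 0, 0, -1, -0.1], [0, 0, 0, 0, 0, -1, -0.1], [0, 0, 0, 0, 0, -1, -0.1], [0, 0, 0, 0, 0, -1, -0.1], [0, 0, 0, 0, 0, -1, -0.1]],
])

```text
time_s: 89.88
ee_pos: [0.6172, 0.1573, 0.1539]
orientation: [-1.565, -2.719, -0.0]
force: [0.1, 0.1, 0.7]
finger_gap: 0.0384
grasp_force: 0.0
```

Call:
send_rows([
  [[0, 0, 0, 0, 0, -1, -0.1], [0, 0, 0, 0, 0, -1, -0.1], [0, 0, 0, 1, 0, 0, -0.1], [0, 0, 0, 1, 0, 0, -0.1], [0, 0, 0, 1, 0, 0, -0.1]],
])

```text
time_s: 90.5
ee_pos: [0.5786, 0.2234, 0.2024]
orientation: [-1.564, -2.718, 0.0]
force: [0.0, -0.6, 0.3]
finger_gap: 0.0385
grasp_force: 0.0
```

Call:
send_rows([
  [[0, 0, 0, 1, -1, 0, 0], [0, 0, 0, 1, -1, 0, 0], [0, 0, 0, 1, -1, 0, 0], [0, 0, 0, 1, -1, 0, 0], [0, 0, 0, 1, -1, 0, 0]],
])

```text
time_s: 91.12
ee_pos: [0.4069, 0.268, 0.2033]
orientation: [-1.564, -2.718, 0.0]
force: [1.1, 0.9, 0.4]
finger_gap: 0.0428
grasp_force: 0.0
```

Call:
send_rows([
  [[0, 0, 0, 1, -1, 0, 0], [0, 0, 0, 1, -1, 0, 0], [0, 0, 0, 1, -1, 0, 0], [0, 0, 0, 1, -1, 0, 0], [0, 0, 0, 0, 0, 0, 0]],
])

```text
time_s: 91.75
ee_pos: [0.27, 0.3041, 0.2044]
orientation: [-1.561, -2.72, -0.001]
force: [0.0, -0.4, -0.3]
finger_gap: 0.0428
grasp_force: 0.0
```

```bash
python3 - <<'E'
from h import *
from fb import *
from pl import route
route()
im={n:optics.grab_frame(n) for n in ("top","scene")};np.savez("f8.npz",**im)
for n in im:
    for q in ("graver_1","punch_1","plaque_1","blank","oil_bottle","mug","cord_spool","hammer","vise_head"): print(n,q,[(round(d['p'],2),np.round(d['at'],3).tolist()) for d in models.search_frame(n,q)])
for nm in (("top",),("top","scene")):
    print(nm,"pl1",fit(im,.005,nm),"pl2",fit(im,.094,nm))
for nm in (("top",),("scene",),("top","scene")):
    v,s=fitrect(im,.11,.042,.123,(.669,.0095,np.radians(97)),nm);print("blank",nm,v.round(4),np.degrees(v[2]).round(1),round(s))
E
```

```text
t 91.8 p [0.27   0.3041 0.2044] yaw 120.3 q6 0.12 F [ 0.  -0.4 -0.3] gap 0.0428 g 0.0
top graver_1 [(0.68, [0.61, 0.159, 0.026]), (0.56, [0.601, 0.239, 0.032]), (0.5, [0.642, 0.007, 0.085])]
top punch_1 [(0.72, [0.529, 0.392, 0.016])]
top plaque_1 [(0.92, [0.765, -0.294, 0.011]), (0.73, [0.548, -0.341, 0.089]), (0.67, [0.584, -0.259, 0.089]), (0.23, [0.611, 0.154, 0.029])]
top blank [(0.78, [0.666, 0.007, 0.121]), (0.64, [0.335, 0.072, 0.006])]
top oil_bottle [(0.45, [0.722, 0.104, 0.068])]
top mug [(0.86, [0.813, 0.005, 0.043]), (0.73, [0.61, 0.156, 0.029]), (0.42, [0.725, 0.314, 0.021])]
top cord_spool [(0.47, [0.742, -0.151, 0.041]), (0.22, [0.601, 0.237, 0.028])]
top hammer [(0.69, [0.725, 0.314, 0.021]), (0.46, [0.602, 0.24, 0.027]), (0.33, [0.741, -0.151, 0.042])]
top vise_head [(0.81, [0.638, 0.007, 0.081])]
scene graver_1 [(0.66, [0.608, 0.234, 0.025]), (0.53, [0.613, 0.159, 0.028])]
scene punch_1 [(0.5, [0.53, 0.39, 0.015])]
scene plaque_1 [(0.79, [0.548, -0.35, 0.091]), (0.6, [0.76, -0.288, 0.008])]
scene blank [(0.85, [0.339, 0.071, 0.01]), (0.67, [0.672, -0.0, 0.122])]
scene oil_bottle [(0.61, [0.737, 0.09, 0.057])]
scene mug [(0.88, [0.811, -0.013, 0.051])]
scene cord_spool [(0.93, [0.749, -0.162, 0.043]), (0.66, [0.74, 0.093, 0.059])]
scene hammer [(0.89, [0.733, 0.306, 0.026]), (0.43, [0.751, -0.159, 0.044])]
scene vise_head [(0.55, [0.69, -0.007, 0.087]), (0.45, [0.53, 0.391, 0.017])]
('top',) pl1 (array([0.0421, 0.0084, 0.0018]), -694) pl2 (array([ 0.0406,  0.0964, -0.0062]), -675)
('top', 'scene') pl1 (array([ 0.0417,  0.0063, -0.0004]), -1036) pl2 (array([ 0.0404,  0.0945, -0.0009]), -1014)
blank ('top',) [0.6718 0.009  1.6983] 97.3 -362
blank ('scene',) [0.6699 0.0058 1.7039] 97.6 -455
blank ('top', 'scene') [0.6703 0.0072 1.7057] 97.7 -765
```

```bash
python3 - <<'E'
from h import *
im=dict(np.load("f8.npz"));f0=dict(np.load("f1.npz"))
for n,c in (("top",(.6698,.011)),("scene",(.6683,.0077))):
  for h in (.066,.072):
    o=ortho(n,im[n],c,h);hsv=cv2.cvtColor(o,cv2.COLOR_BGR2HSV)
    yy,xx=np.mgrid[:200,:200];X=(99.5-yy);Y=(99.5-xx);R=np.hypot(X,Y);A=np.degrees(np.arctan2(Y,X))%360
    m=(hsv[...,1]>110)&(hsv[...,2]>90)&(R>35)&(R<64)&(abs(A-187)<30)
    g=hsv[...,2]; d=(g<90)&(R>50)&(R<64)&(abs(A-187)<10)
    print(n,h,m.sum(),A[m].mean().round(1) if m.any() else None,R[m].mean().round(1) if m.any() else None,"dark",d.sum(),A[d].mean().round(1) if d.any() else None)
E
```

```text
top 0.066 125 188.5 50.2 dark 14 188.6
top 0.072 121 188.1 51.6 dark 11 188.2
scene 0.066 133 182.7 53.7 dark 8 186.9
scene 0.072 130 187.2 52.2 dark 7 190.6
```

```bash
python3 -c "
from plant import r
print(r.hand_in())"
```

```text
the job is handed in; nothing more can be done
None
```

The job is handed in and no verdict came back. My last camera check showed both plaques on the stand, the head at zero, the blank square across the jaws, two gravers in the wooden tray, one punch in the metal tray, and the bystanders within a few millimetres of where they were.

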